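Turn the crate lid over, nest the ceiling cups and close the crate

ROBOT

A 6-joint arm with a two-finger parallel gripper is mounted at the origin on the work surface. World frame = base frame: x ahead of the robot, y to its left, z up, the work surface at z = 0. Lengths are in mm, angles in degrees, forces in N, time in s.
With the tool pointing down it reaches from about 350 to 850 mm from the base axis. Payload 8.1 kg.
Tool frame: the origin (TCP) lies at the very end of the fingers, on their centre line; the grasp point (between the pads) lies 19 mm behind it; z points along the fingers, y is the direction in which the jaws open and shut (so a half turn about z gives the same grasp; the last joint's range is limited). The gripper opens to 85 mm and grips with 20 to 120 N. Pads are 22 mm wide; open, the fingers measure 114 mm over their backs; the gripper's body (76 mm by 85 mm) begins 54 mm behind the grasp point. The pads swing forward as they close: fully open they stand 13 mm farther back than shut.
Start: joints at [-68.721, 7.471, 85.268, -0, 87.261, -4.893], TCP at [264.667, -538.476, 231.292] pointing down, gripper open.
Joint ranges: [-169.43, 169.43], [-51.17, 129.36], [1.28, 143.12], [-76.62, 256.62], [0, 156.53], [-152.29, 152.29]. Speed limits (degrees/s): [136.94, 136.94, 159.86, 180, 180, 180].

INTERFACE

Orientations are given as [roll, pitch, yaw] about the fixed x, y, z axes, in that order (R = Rz(yaw) Ry(pitch) Rx(roll)).
In Python, from bench import r, eyes gives the robot as it stands. The module is installed in compiled form; this text tells all that it offers.
- The arm moves only by the tool play_rows, never from a script. Its argument "deltas" is a list of rows, each a list of 3 entries, a list of its own where there are three numbers: the shift along the tool's x, y, z in m, then the turn, a rotation vector about the tool's x, y, z in rad, then the closure, from 0 (fully open) to 1 (shut). A call has 1 to 8 rows; each row shifts and turns the pose as measured when the row begins, along the tool's axes as they then stand; what a row does not reach is not made up. A row lasts 1/8 s, in which the tool goes at most 62.5 mm and 10.7 degrees, less where a joint would pass 70% of its speed; a pose out of reach is approached as far as the arm can. A call with a gripper value outside its range is refused whole. The fingers move at their own pace and stop on an object; "force" is the grip in N (left out, the last holds). Time passes only in rows, so rows that do not move let the fingers close. It gives the time, the measured TCP pose, the force and the opening at its end, in the units of the state.
- r.sense(): the state, without advancing time (a new reading comes with each control period).
- eyes.snapshot(name): name is "scene" or "top" or "wrist"; returns the picture (420x560x3 uint8, red, green, blue); there is no depth.
- eyes.get_calibration(name): a dict with "mtx" (3x3 intrinsics, pixels), "R" (3x3) and "t" (3): a world point X has camera coordinates R X + t; the wrist camera has in their place "T_tool_cam" (4x4, takes a point from camera to tool coordinates, whose origin is the TCP and whose axes are the flange's). Camera axes: x right, y down, z forward; pixel columns grow to the right and rows downward; lengths in mm; the calibration is good to about 2 mm. The wrist camera is an equidistant fisheye: a pixel r from the principal point sees the ray r / f radians off the axis. A picture is of the moment at which its call begins: read the wrist's pose just before it. get_calibration takes no time and is no camera call.
- r.hand_in(): hands the job in, once; it reports no verdict.
The state is a dict: "time": time; "joint_pos": joint angles; "qd": joint speeds; "joint_efforts": joint torques, N m; "tool_pos": TCP position; "tcp_rot": TCP orientation; "ft_force": force on the tool from outside, world axes, zero at the start; "wrist_torque": the same for the moment, N m; "finger_gap": finger opening in mm.
Only numpy, scipy, OpenCV 4.12 (cv2) and the standard library are available. Lean on these libraries where they do the work, as an engineer would, in place of code of your own. Each camera call takes 0.05 s, during which the arm holds its last target. There are 200 camera calls.

TASK

Restock the grey crate: nest every tapered ceiling cup over the one already standing in it, mouth down in one stack, and stand the straight drum-shaped ones, which will not nest, upright in the cardboard tray. The crate's lid lies upside down and is too wide to grip: tip it up on edge against the blue fence, lower it over right way up without letting it slam, then take it by its grip and close the crate with it, fully seated all round. Leave the tape, the screwdriver and the lamp carton where they are.

Things in the scene. Friction and masses are not known exactly. Their poses are not given: they have to be found in the camera images.
- lid: blue crate lid, 0.25-0.42 kg: plate 180 (x) x 160 (y) x 6 mm; solid grip on top 110 (x) x 44 (y) mm, 34 mm tall; 2 ribs under it at x = +-72 mm, 6 x 126 mm, 10 deep. Origin: centre of plate's underside, z out through the grip. Starts upside down on its grip (origin 40 mm up, 34 mm free under the rim), 20-60 mm from the fence, long side roughly along it. Right way up on the bench: origin 10 mm up
- fence: blue steel fence fixed to the bench: upright wall 260 mm long (its x), 12 mm thick (y), 60 mm high, with a 3 mm high foot flange on its -y side. Origin: middle of its underside, z up. The lid starts on its +y side, where the face is 6 mm from the origin
- crate: grey open plastic crate, fixed, outside 170 (its x) x 150 (y) x 130 mm high, walls and floor 5 mm. Origin: centre of its underside, z up. The lid fits long side to long side, either way round: plate overhangs the rim 5 mm all round, ribs drop inside with 5 mm to spare in x and 7 mm in y
- crate_rim (a point): centre of the crate's open top, 130 mm above the bench; with the lid on, the lid's origin is at this point
- cone0: stands in the crate from the start. Orange tapered ceiling cup, 50 g, mouth down: 76 mm across at the bottom, 56 mm at 30 mm up, then a solid crown 46 mm across from 30 to 52 mm (grip here). Hollow below the crown: a second one set over it rests 22 mm higher, about 2 mm sideways play; the taper guides it if started within 6 mm. Origin: centre of its underside, z up
- cone1: may be absent; orange tapered ceiling cup on the bench, mouth down, same as cone0. Origin: centre of its underside, z up
- cone2: may be absent; orange tapered ceiling cup on the bench, mouth down, same as cone0. Origin: centre of its underside, z up
- cone3: may be absent; orange tapered ceiling cup on the bench, mouth down, same as cone0. Origin: centre of its underside, z up
- tray: shallow cardboard tray for the odd ones, fixed, outside 90 (its x) x 160 (y) x 26 mm high, walls and floor 4 mm. Origin: centre of its underside, z up. Room for two drums side by side along its y
- drum1: may be absent; orange straight drum-shaped ceiling cup on the bench, 56 mm across, 56 mm high, brass band at its foot, closed at the bottom, 70 g; nests with nothing. Origin: centre of its underside, z up
- drum2: may be absent; orange straight drum-shaped ceiling cup on the bench, 56 mm across, 56 mm high, brass band at its foot, closed at the bottom, 70 g; nests with nothing. Origin: centre of its underside, z up
- tape_roll: bystander: roll of yellow tape lying flat beyond the work, 90 mm across, 48 mm high. Origin: centre of its underside
- screwdriver: bystander: screwdriver lying on the bench near the robot, to its left
- lamp_carton: bystander: small carton of lamps, 70 x 110 x 60 mm high, on the robot side of the bench, to its right. Origin: centre of its underside
There are look-alikes about, which are no part of the job. What is shaped like the drum1 but pink or purple is not meant.

How it is judged (in metres and radians):
On the way, in this order (a step that is already met when the one before it is completed fails the run):
1. the lid has been tipped up on edge at the fence: within about 23 degrees of upright, its lower edge on or just above the bench, its underside plane within 70 mm of the fence's middle (angle between lid's own z axis and vertical between 1.17 and 1.97 rad and height (world z) of lid below 0.105 m and y of lid in the frame of fence between -0.03 and 0.07 m and x of lid in the frame of fence between -0.14 and 0.14 m), for 0.2 s.
2. the lid is right way up, level within 0.2 rad (angle between lid's own z axis and vertical below 0.2 rad), for 0.2 s.
At the end, for the whole second after the job is handed in: All tapered cups present nested in one upright stack in the crate (12 mm, 0.1 rad), all drums present upright on the tray floor (0.15 rad), lid right way up on the crate: within 10 mm of the rim centre, level to 0.06 rad, square to 0.1 rad, at rest (horizontal distance between each of cone1, cone2, cone3 and cone0 below 0.012 m and angle between each of cone1, cone2, cone3, cone0's own z axis and vertical below 0.1 rad and z of each of cone1, cone2, cone3, cone0 in the frame of crate below 0.08 m and x of cone0 in the frame of crate between -0.08 and 0.08 m and y of cone0 in the frame of crate between -0.07 and 0.07 m and x of drum1 in the frame of tray between -0.04 and 0.04 m and y of drum1 in the frame of tray between -0.075 and 0.075 m and z of each of drum1, drum2 in the frame of tray below 0.012 m and angle between each of drum1, drum2's own z axis and vertical below 0.15 rad and x of drum2 in the frame of tray between -0.04 and 0.04 m and y of drum2 in the frame of tray between -0.075 and 0.075 m and angle between lid's own z axis and vertical below 0.06 rad and distance between lid and crate_rim below 0.01 m and angle between the x axis of lid and the x axis of crate, either way round below 0.1 rad and linear speed of lid below 0.02 m/s); the robot touches nothing.
It fails at once if the lid slams or is thrown: it turns faster than 9 rad/s (angular speed of lid above 9 rad/s).
It fails at once if the tape roll is moved more than 30 mm (distance of tape_roll from where it was at the start of the episode above 0.03 m).
It fails at once if the screwdriver is moved more than 30 mm (distance of screwdriver from where it was at the start of the episode above 0.03 m).
It fails at once if the lamp carton is moved more than 30 mm (distance of lamp_carton from where it was at the start of the episode above 0.03 m).
Of cone1, cone2, cone3 only 2 to 3 are there at a start; the rules pass over those that are not, and their reading is None.
Of drum1, drum2 only 1 to 2 are there at a start; the rules pass over those that are not, and their reading is None.
At some moment in a run one of cone1, cone2, cone3, drum1, drum2 may be knocked a few centimetres aside while the robot is not near it.
It also fails if it takes over 210 s, if anything falls off the work surface, if the arm or the gripper's body presses on something with over 40 N, if the wrist force passes 120 N, or if a joint passes its speed limit or range.

## Working session

There is one attempt and no reset: what is moved stays moved. The work goes in short steps, Python scripts to look and compute and a tool call to move; the robot and the scene stay as the last step left them, time stands still between calls to the robot, and variables do not carry over. Pictures are saved under pics/ and viewed, about 12 in all and at most 16, crops included, and the job is handed in when it is done.

Besides the shell and the picture viewer there is one more tool, called as name(argument=value, ...), one argument or row to a line, values as JSON. play_rows: Moves the arm, as the interface text tells. Its arguments: {"type":"object","properties":{"deltas":{"type":"array"},"force":{"type":"number"}},"required":["deltas"]}

```bash
mkdir -p pics
python3 - <<'E'
from bench import r,eyes
import cv2,numpy as np
print(r.sense())
for n in("scene","top"):
    im=eyes.snapshot(n); cv2.imwrite(f"pics/{n}0.png",cv2.cvtColor(im,cv2.COLOR_RGB2BGR))
    print(n,eyes.get_calibration(n))
print(eyes.get_calibration("wrist"))
a=cv2.imread("pics/scene0.png");b=cv2.imread("pics/top0.png")
E
```

```text
{'time': 0.0, 'joint_pos': array([-6.87220482e+01,  7.51359314e+00,  8.53283789e+01, -1.93973359e-04,
        8.72599710e+01, -4.89275152e+00]), 'qd': array([-0.06430468, -0.00328634, -0.10166957,  0.0635192 ,  0.09831862,
        0.02578277]), 'joint_efforts': array([ 5.49596207e-04, -5.69404328e+01, -5.00543797e+01, -1.53887404e-04,
        1.46918610e-02, -6.08705491e-06]), 'tool_pos': array([ 264.45717392, -537.98443603,  230.26883375]), 'tcp_rot': array([-1.79898412e+02, -8.50177705e-03,  2.61707052e+01]), 'ft_force': array([-0.01159012, -0.06460441, -0.77563073]), 'wrist_torque': array([0.00990972, 0.0542238 , 0.01084399]), 'finger_gap': 85.32016284770546}
scene {'mtx': array([[492.15795217,   0.        , 283.00934229],
       [  0.        , 492.15795217, 206.31716022],
       [  0.        ,   0.        ,   1.        ]]), 'R': array([[ 0.85693847,  0.51496722,  0.02156927],
       [ 0.3123402 , -0.48555504, -0.81650469],
       [-0.41000008,  0.70643122, -0.57693575]]), 't': array([-402.72743147, -127.43522822, 1780.53674602])}
top {'mtx': array([[457.79655712,   0.        , 288.73188183],
       [  0.        , 457.79655712, 207.95054951],
       [  0.        ,   0.        ,   1.        ]]), 'R': array([[-0.00113496, -0.99997126, -0.00749602],
       [-0.99552568,  0.00183811, -0.09447349],
       [ 0.09448455,  0.00735525, -0.99549916]]), 't': array([-131.59708616,  546.13954064, 1408.07992145])}
{'mtx': array([[325.1922621 ,   0.        , 276.05246992],
       [  0.        , 325.1922621 , 213.41560211],
       [  0.        ,   0.        ,   1.        ]]), 'T_tool_cam': array([[-2.97742831e-05, -9.44342761e-01, -3.28963141e-01,
         8.44763335e+01],
       [ 9.99999990e-01,  1.79790509e-05, -1.42121300e-04,
         8.72216864e-01],
       [ 1.40125666e-04, -3.28963142e-01,  9.44342751e-01,
        -1.42488941e+02],
       [ 0.00000000e+00,  0.00000000e+00,  0.00000000e+00,
         1.00000000e+00]])}
```

View pics/top0.png

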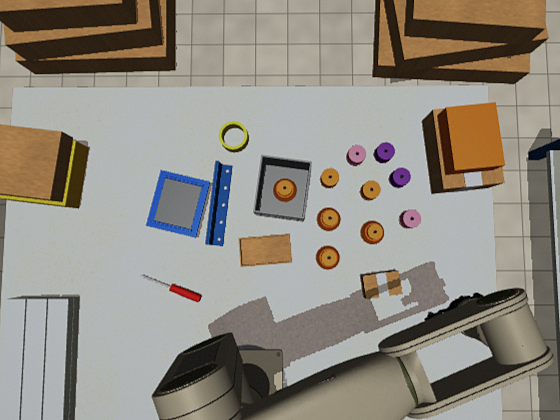

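View pics/scene0.png

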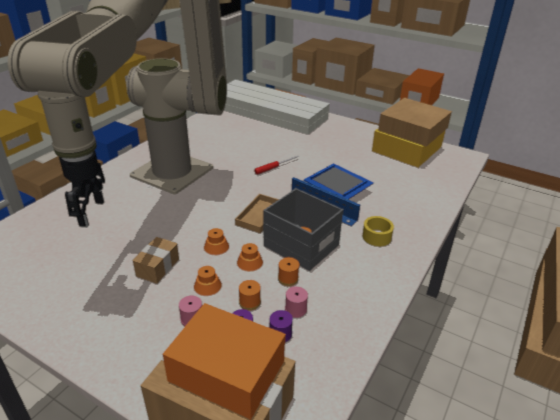

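The top view shows the following (column, row):
- **Tapered cups:** three, at (328,218), (372,232) and (327,257). Each shows concentric rings.
- **Orange drums:** two, at (330,177) and (371,190).
- **Look-alikes:** pink (356,155) and (411,218), purple (385,152) and (401,177). Not wanted.
- **cone0:** (285,189), in the crate.
- **Other things:** lid (179,203), fence (219,203), tray (265,250), tape (233,136), screwdriver (185,292), carton (381,283).

Next I measure positions.

```bash
cat > h.py <<'E'
import numpy as np,cv2
from bench import r,eyes
from scipy.spatial.transform import Rotation as Ro
CAL={n:eyes.get_calibration(n) for n in("scene","top","wrist")}
def snap(n,save=None):
    im=cv2.cvtColor(eyes.snapshot(n),cv2.COLOR_RGB2BGR)
    if save: cv2.imwrite("pics/"+save,im)
    return im
def ray(n,p,z):
    c=CAL[n]; d=c["R"].T@np.linalg.inv(c["mtx"])@np.array([p[0],p[1],1.]); o=-c["R"].T@c["t"]
    return o+d*(z-o[2])/d[2]
def proj(n,X):
    c=CAL[n]; q=c["mtx"]@(c["R"]@np.array(X,float)+c["t"]); return q[:2]/q[2]
def pose():
    s=r.sense(); return s["tool_pos"],Ro.from_euler("xyz",s["tcp_rot"],degrees=True)
def wray(p,z,P=None):
    t,R=P or pose(); c=CAL["wrist"]; K=c["mtx"]
    u=np.array([(p[0]-K[0,2])/K[0,0],(p[1]-K[1,2])/K[1,1]]); a=np.linalg.norm(u)
    d=np.r_[u/a*np.sin(a) if a>0 else u,np.cos(a)]; T=c["T_tool_cam"]
    o=t+R.apply(T[:3,3]); d=R.apply(T[:3,:3]@d); return o+d*(z-o[2])/d[2]
def wproj(X,P=None):
    t,R=P or pose(); T=CAL["wrist"]["T_tool_cam"]; K=CAL["wrist"]["mtx"]
    q=T[:3,:3].T@(R.inv().apply(np.array(X)-t)-T[:3,3]); a=np.arctan2(np.hypot(q[0],q[1]),q[2]); u=q[:2]/np.hypot(q[0],q[1])*a
    return u*K[0,0]+K[:2,2]
def go(X,rpy=None):
    "shift in tool axes (mm) and turn (rotvec, tool) to world pose"
    t,R=pose(); d=R.inv().apply(np.array(X,float)-t)
    w=(R.inv()*Ro.from_euler("xyz",rpy,degrees=True)).as_rotvec() if rpy is not None else np.zeros(3)
    return np.round(d/1000,4).tolist(),np.round(w,4).tolist()
def blobs(im,lo,hi,amin=60):
    m=cv2.inRange(cv2.cvtColor(im,cv2.COLOR_BGR2HSV),lo,hi)
    m=cv2.morphologyEx(m,cv2.MORPH_CLOSE,np.ones((3,3)))
    cs,_=cv2.findContours(m,cv2.RETR_EXTERNAL,cv2.CHAIN_APPROX_NONE)
    return [c for c in cs if cv2.contourArea(c)>amin],m
E
python3 - <<'E'
from h import *
im=cv2.imread("pics/top0.png")
cs,_=blobs(im,(5,130,90),(20,255,255))
for c in cs:
    (x,y),(w,h),a=cv2.minAreaRect(c)
    if 230<x<430 and 140<y<280: print("or",round(x),round(y),"w",round(w),round(h),"z25",ray("top",(x,y),25)[:2].round(),"z52",ray("top",(x,y),52)[:2].round())
cs,m=blobs(im,(100,120,60),(125,255,255),200)
for c in cs:
    (x,y),(w,h),a=cv2.minAreaRect(c)
    if 130<x<250: 
        b=cv2.boxPoints(((x,y),(w,h),a)); print("blue",round(x),round(y),round(w),round(h),round(a),"z40",[ray("top",p,40)[:2].round().tolist() for p in b],"z60",[ray("top",p,60)[:2].round().tolist() for p in b])
z=im[115:315,130:430]; cv2.imwrite("pics/top0c.png",cv2.resize(z,None,fx=2.66,fy=2.66,interpolation=cv2.INTER_CUBIC))
E
```

```text
or 327 257 w 22 22 z25 [ 393. -251.] z52 [ 393. -249.]
or 265 250 w 28 51 z25 [415. -58.] z52 [415. -60.]
or 372 232 w 22 22 z25 [ 470. -391.] z52 [ 469. -387.]
or 328 219 w 22 22 z25 [ 511. -255.] z52 [ 509. -253.]
or 372 190 w 18 17 z25 [ 602. -392.] z52 [ 598. -388.]
or 285 190 w 22 22 z25 [ 603. -121.] z52 [ 599. -121.]
or 330 177 w 17 17 z25 [ 644. -261.] z52 [ 640. -259.]
blue 178 203 51 57 14 z40 [[493.0, 310.0], [667.0, 271.0], [628.0, 115.0], [454.0, 155.0]] z60 [[491.0, 304.0], [664.0, 265.0], [625.0, 111.0], [453.0, 151.0]]
blue 219 203 17 83 7 z40 [[436.0, 125.0], [694.0, 99.0], [687.0, 44.0], [429.0, 72.0]] z60 [[435.0, 121.0], [690.0, 95.0], [683.0, 42.0], [429.0, 68.0]]
```

View pics/top0c.png

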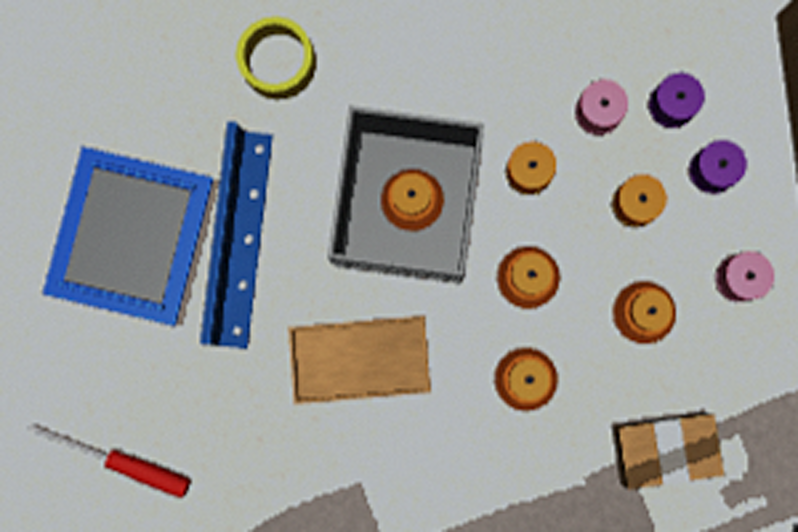

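```bash
cat >> h.py <<'E'
def plan(X,rpy,n):
    t,R=pose(); X=np.array(X,float); R2=Ro.from_euler("xyz",rpy,degrees=True); w=(R.inv()*R2).as_rotvec()/n
    print("at",t.round(1),r.sense()["tcp_rot"].round(1),"t",round(r.sense()["time"],1))
    for i in range(n):
        print([np.round((R*Ro.from_rotvec(w*i)).inv().apply((X-t)/n)/1000,4).tolist(),np.round(w,3).tolist()])
E
python3 - <<'E'
from h import *
f=lambda a:(a[0]/2.66+130,a[1]/2.66+115)
C=np.array([ray("top",f(p),130)[:2] for p in [(352,108),(482,124),(463,282),(330,264)]]);print("crate",C.round(),C.mean(0).round(1),[np.linalg.norm(C[i]-C[i-1]).round() for i in range(4)])
C=np.array([ray("top",f(p),26)[:2] for p in [(290,327),(425,317),(431,392),(296,403)]]);print("tray",C.round(),C.mean(0).round(1),[np.linalg.norm(C[i]-C[i-1]).round() for i in range(4)])
plan((393,-250,200),(180,0,82),8)
E
```

```text
crate [[ 690.  -56.]
 [ 672. -199.]
 [ 498. -177.]
 [ 518.  -33.]] [ 594.6 -116.3] [np.float64(174.0), np.float64(144.0), np.float64(176.0), np.float64(146.0)]
tray [[ 452.   22.]
 [ 464. -136.]
 [ 377. -142.]
 [ 364.   15.]] [414.3 -60.2] [np.float64(89.0), np.float64(158.0), np.float64(87.0), np.float64(158.0)]
at [ 264.5 -538.   230.3] [-179.9   -0.    26.2] t 0.1
[[0.0303, -0.0252, 0.0038], [-0.0, -0.0, -0.122]]
[[0.0331, -0.0213, 0.0038], [-0.0, -0.0, -0.122]]
[[0.0355, -0.0172, 0.0038], [-0.0, -0.0, -0.122]]
[[0.0373, -0.0127, 0.0038], [-0.0, -0.0, -0.122]]
[[0.0386, -0.0081, 0.0038], [-0.0, -0.0, -0.122]]
[[0.0393, -0.0034, 0.0038], [-0.0, -0.0, -0.122]]
[[0.0394, 0.0014, 0.0038], [-0.0, -0.0, -0.122]]
[[0.0389, 0.0062, 0.0038], [-0.0, -0.0, -0.122]]
```

play_rows(
  deltas=[
    [[0.03, -0.025, 0.004], [0, 0, -0.122], 0],
    [[0.033, -0.021, 0.004], [0, 0, -0.122], 0],
    [[0.0355, -0.017, 0.004], [0, 0, -0.122], 0],
    [[0.037, -0.0127, 0.004], [0, 0, -0.122], 0],
    [[0.0386, -0.008, 0.004], [0, 0, -0.122], 0],
    [[0.039, -0.0034, 0.004], [0, 0, -0.122], 0],
    [[0.039, 0.0014, 0.004], [0, 0, -0.122], 0],
    [[0.039, 0.006, 0.004], [0, 0, -0.122], 0],
  ],
  force=30,
)

```text
time: 1.1
tool_pos: [389.5, -241.7, 194.2]
tcp_rot: [-179.7, -0.3, 83.6]
ft_force: [0.1, 0.7, -0.9]
finger_gap: 85.2
```

Run:
```python
from h import *
P=pose();print(P[0].round(1),r.sense()["tcp_rot"].round(1),r.sense()["joint_pos"].round(0)); im=snap("wrist","w1.png")
for X in [(393,-250,52),(510,-254,52),(600,-121,57)]: print(X,wproj(X,P).round())
cs,_=blobs(im,(5,130,90),(20,255,255))
for c in cs: (x,y),(w,h),a=cv2.minAreaRect(c); print(round(x),round(y),round(w),round(h),wray((x,y),52,P)[:2].round())
```

```text
[ 389.5 -241.7  194.2] [-179.7   -0.3   83.6] [-38. -14. 109.   0.  85. -32.]
(393, -250, 52) [282. 207.]
(510, -254, 52) [403. 198.]
(600, -121, 57) [481.  60.]
540 402 34 39 [ 879. -722.]
234 368 18 59 [ 314. -449.]
215 326 30 62 [ 305. -380.]
348 303 46 65 [ 452. -365.]
457 288 54 45 [ 585. -370.]
279 193 69 68 [ 392. -237.]
496 186 59 49 [ 623. -251.]
389 190 72 64 [ 495. -244.]
472 61 59 64 [ 592. -123.]
288 36 90 96 [415. -98.]
```

View pics/w1.png

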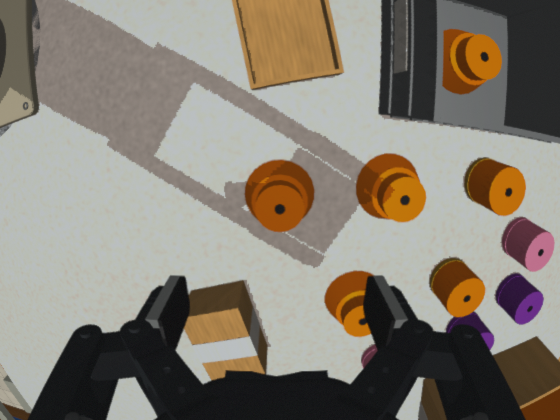

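The wrist view agrees with the top view. Crown dots are at (280,209) and (405,200), and cone0's is at (484,57). Tray and crate are in view, and the carton is clear of the path.

```bash
cat >> h.py <<'E'
def dot(im,guess,rad=14):
    "dark crown hole nearest to guess pixel"
    g=cv2.GaussianBlur(im,(3,3),0).max(2); x,y=[int(round(v)) for v in guess]; y0,x0=max(0,y-rad),max(0,x-rad)
    w=g[y0:y+rad+1,x0:x+rad+1]; m=(w<w.min()+35); yy,xx=np.nonzero(m); return (xx.mean()+x0,yy.mean()+y0),int(m.sum()),int(w.min())
E
python3 - <<'E'
from h import *
im=cv2.imread("pics/w1.png")
for g,z in [((280,209),52),((405,200),52),((484,57),57),((508,192),56),((467,298),56)]:
    d=dot(im,g,7); print(d,wray(d[0],z)[:2].round(1))
t=cv2.imread("pics/top0.png")
for X in [(393,-250,52),(470,-389,52),(510,-254,52),(600,-121,57),(600,-389,56),(641,-259,56)]:
    d=dot(t,proj("top",X),4); print(X,d,ray("top",d[0],X[2])[:2].round(1))
plan((393,-250,40),(180,0,82),5)
E
```

```text
((np.float64(279.43859649122805), np.float64(208.66666666666666)), 57, 27) [ 392.1 -246.9]
((np.float64(404.6595744680851), np.float64(199.63829787234042)), 47, 34) [ 512.7 -249.9]
((np.float64(484.19444444444446), np.float64(56.19444444444444)), 36, 29) [ 604.7 -111. ]
((np.float64(508.28), np.float64(191.72)), 25, 30) [ 639.1 -250.8]
((np.float64(466.625), np.float64(298.1875)), 16, 29) [ 600.8 -377.4]
(393, -250, 52) ((np.float64(328.5), np.float64(257.5)), 4, 51) [ 391.9 -253.3]
(470, -389, 52) ((np.float64(374.5), np.float64(231.5)), 4, 49) [ 470.7 -394.4]
(510, -254, 52) ((np.float64(329.5), np.float64(217.5)), 4, 58) [ 513.8 -257.5]
(600, -121, 57) ((np.float64(284.5), np.float64(187.5)), 4, 54) [ 606.1 -119.7]
(600, -389, 56) ((np.float64(371.25), np.float64(189.0)), 4, 43) [ 601.  -386.2]
(641, -259, 56) ((np.float64(329.5), np.float64(176.5)), 4, 49) [ 640.2 -258.4]
at [ 390.6 -237.8  193.4] [-179.7   -0.5   84. ] t 1.1
[[-0.0027, 0.0009, 0.0307], [-0.001, -0.002, 0.007]]
[[-0.0026, 0.0009, 0.0307], [-0.001, -0.002, 0.007]]
[[-0.0025, 0.0009, 0.0307], [-0.001, -0.002, 0.007]]
[[-0.0025, 0.0008, 0.0307], [-0.001, -0.002, 0.007]]
[[-0.0024, 0.0008, 0.0307], [-0.001, -0.002, 0.007]]
```

play_rows(
  deltas=[
    [[-0.003, 0.001, 0.031], [0, 0, 0.007], 0],
    [[-0.003, 0.001, 0.031], [0, 0, 0.007], 0],
    [[-0.003, 0.001, 0.031], [0, 0, 0.007], 0],
    [[-0.003, 0.001, 0.031], [0, 0, 0.007], 0],
    [[-0.0025, 0.001, 0.01], [0, 0, 0.007], 0],
    [[0, 0, 0], [0, 0, 0], 0],
    [[0, 0, 0], [0, 0, 0], 0],
  ],
)

```text
time: 2.02
tool_pos: [394.2, -250.6, 56.5]
tcp_rot: [-179.8, -0.5, 82.1]
ft_force: [1.0, -0.5, 0.4]
finger_gap: 85.2
```

Run:
```python
from h import *
P=pose();im=snap("wrist","w2.png")
g=wproj((391.5,-251,52),P); d=dot(im,g,12); print(g,d,wray(d[0],52,P)[:2].round(1))
plan((391.5,-251,31),(180,0,82),2)
```

```text
[270.74743645 274.54590938] ((np.float64(269.77884615384613), np.float64(275.8076923076923)), 208, 24) [ 390.9 -251.7]
at [ 394.4 -250.7   56.7] [-179.8   -0.5   82.1] t 2.1
[[-0.0005, -0.0014, 0.0129], [-0.002, -0.004, 0.001]]
[[-0.0004, -0.0014, 0.0129], [-0.002, -0.004, 0.001]]
```

play_rows(
  deltas=[
    [[-0.001, -0.0017, 0.013], [0, -0.004, 0], 0],
    [[-0.001, -0.0015, 0.013], [0, -0.004, 0], 0],
    [[0, 0, 0], [0, 0, 0], 0.6],
    [[0, 0, 0], [0, 0, 0], 0.6],
    [[0, 0, 0], [0, 0, 0], 0.6],
    [[0, 0, 0], [0, 0, 0], 0.6],
  ],
  force=30,
)

```text
time: 2.82
tool_pos: [391.8, -252.9, 30.8]
tcp_rot: [-179.9, 0.1, 82.1]
ft_force: [-1.3, -0.3, -0.1]
finger_gap: 45.0
```

play_rows(
  deltas=[
    [[0, 0, -0.03], [0, 0, 0], 0.6],
    [[0, 0, -0.06], [0, 0, 0], 0.6],
    [[0, 0, -0.06], [0, 0, 0], 0.6],
    [[0, 0, -0.03], [0, 0, 0], 0.6],
    [[0, 0, 0], [0, 0, 0], 0.6],
  ],
)

```text
time: 3.45
tool_pos: [391.4, -252.1, 215.9]
tcp_rot: [-179.9, 0.1, 82.1]
ft_force: [-0.0, 0.2, 0.2]
finger_gap: 45.1
```

Run:
```python
from h import *
print(r.sense()["finger_gap"])
plan((603,-117,210),(180,0,82),6)
```

```text
45.12885121415188
at [ 391.4 -252.1  215.9] [-1.799e+02  1.000e-01  8.210e+01] t 3.5
[[0.0271, 0.0319, 0.0009], [-0.0, 0.0, 0.0]]
[[0.0271, 0.0319, 0.0009], [-0.0, 0.0, 0.0]]
[[0.0272, 0.0318, 0.0009], [-0.0, 0.0, 0.0]]
[[0.0272, 0.0318, 0.0009], [-0.0, 0.0, 0.0]]
[[0.0272, 0.0318, 0.001], [-0.0, 0.0, 0.0]]
[[0.0272, 0.0318, 0.001], [-0.0, 0.0, 0.0]]
```

play_rows(
  deltas=[
    [[0.027, 0.032, 0.001], [0, 0, 0], 0.6],
    [[0.027, 0.032, 0.001], [0, 0, 0], 0.6],
    [[0.027, 0.032, 0.001], [0, 0, 0], 0.6],
    [[0.027, 0.032, 0.001], [0, 0, 0], 0.6],
    [[0.027, 0.032, 0.001], [0, 0, 0], 0.6],
    [[0.027, 0.032, 0.001], [0, 0, 0], 0.6],
    [[0, 0, 0], [0, 0, 0], 0.6],
    [[0, 0, 0], [0, 0, 0], 0.6],
  ],
)

```text
time: 4.45
tool_pos: [604.3, -112.6, 192.2]
tcp_rot: [-178.9, -0.1, 82.0]
ft_force: [0.1, -0.2, -0.4]
finger_gap: 45.0
```

Run:
```python
from h import *
P=pose();im=snap("wrist","w3.png");print(r.sense()["qd"].round(1),P[0].round(1))
print(wproj((603,-117,57),P)); t=snap("top","t3.png"); print(proj("top",(603,-117,57)))
cv2.imwrite("pics/w3b.png",im)
```

```text
[-0.6 -1.1  0.2 -0.1  0.2 -0.1] [ 604.3 -112.6  192.2]
[278.26195411 205.00320484]
[283.62125961 188.51180461]
```

View pics/w3b.png

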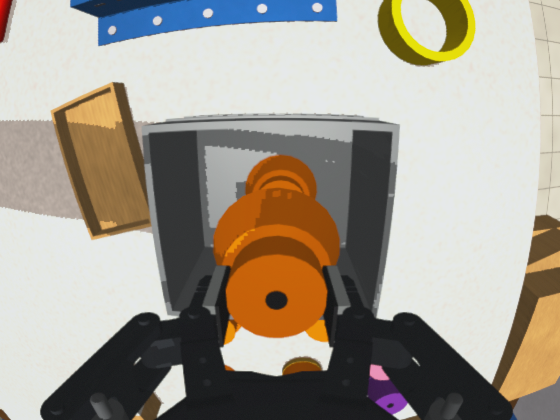

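Run:
```python
from h import *
P=pose();im=cv2.imread("pics/w3b.png")
_,m=blobs(im,(5,130,60),(20,255,255))
for row in (156,158,160,165,170,175,180): 
    x=np.nonzero(m[row,230:330])[0]+230; print(row,x.min() if len(x) else 0,x.max() if len(x) else 0)
u=np.array([np.cos(np.radians(82)),np.sin(np.radians(82))]);v=np.array([-u[1],u[0]])
for c in [(603,-117),(603,-112),(600,-119)]:
    pts=np.array([wproj(np.r_[np.array(c)+38*(u*np.cos(a)+v*np.sin(a)),6],P) for a in np.linspace(-1.57,1.57,41)]); print(c,"top row",pts[:,1].min().round(1),"at",pts[pts[:,1].argmin(),0].round(1),"cols",pts[:,0].min().round(1),pts[:,0].max().round(1))
```

```text
156 271 291
158 266 296
160 262 299
165 256 306
170 252 310
175 249 313
180 247 314
(603, -117) top row 153.8 at 279.0 cols 242.8 315.1
(603, -112) top row 149.0 at 278.3 cols 242.0 314.6
(600, -119) top row 156.1 at 276.3 cols 240.4 312.5
```

Run:
```python
from h import *
plan((605,-118,100),(180,0,82),4)
```

```text
at [ 604.1 -113.   192.8] [-1.789e+02 -1.000e-01  8.190e+01] t 4.5
[[-0.0012, 0.0008, 0.0232], [-0.005, -0.0, -0.0]]
[[-0.0012, 0.0007, 0.0232], [-0.005, -0.0, -0.0]]
[[-0.0012, 0.0006, 0.0232], [-0.005, -0.0, -0.0]]
[[-0.0012, 0.0005, 0.0232], [-0.005, -0.0, -0.0]]
```

play_rows(
  deltas=[
    [[-0.0012, 0.001, 0.02], [-0.005, 0, 0], 0.6],
    [[-0.0012, 0.001, 0.02], [-0.005, 0, 0], 0.6],
    [[-0.0012, 0.001, 0.02], [-0.005, 0, 0], 0.6],
    [[-0.0012, 0.001, 0.02], [-0.005, 0, 0], 0.6],
    [[0, 0, 0], [0, 0, 0], 0.6],
    [[0, 0, 0], [0, 0, 0], 0.6],
  ],
)

```text
time: 5.3
tool_pos: [604.0, -123.3, 113.7]
tcp_rot: [179.7, 0.0, 81.5]
ft_force: [0.6, 0.5, -0.3]
finger_gap: 45.1
```

Run:
```python
from h import *
plan((605,-118,61),(180,0,82),4)
```

```text
at [ 604.  -123.3  113.7] [179.7   0.   81.5] t 5.3
[[0.0014, -0.0, 0.0132], [0.001, 0.0, -0.002]]
[[0.0014, -0.0, 0.0132], [0.001, 0.0, -0.002]]
[[0.0014, 0.0, 0.0132], [0.001, 0.0, -0.002]]
[[0.0014, 0.0, 0.0132], [0.001, 0.0, -0.002]]
```

play_rows(
  deltas=[
    [[0.004, 0, 0], [0, 0, 0], 0.6],
    [[0.0, 0, 0], [0, 0, 0], 0.6],
    [[0.0, 0, 0], [0, 0, 0], 0.6],
  ],
)

```text
time: 5.68
tool_pos: [606.0, -119.6, 116.5]
tcp_rot: [179.4, 0.0, 81.5]
ft_force: [-0.2, -0.7, -0.7]
finger_gap: 44.9
```

play_rows(
  deltas=[
    [[0.0, 0, 0.009], [0, 0, 0], 0.6],
    [[0.0, 0, 0.006], [0, 0, 0], 0.6],
    [[0.0, 0, 0.0], [0, 0, 0], 0.6],
  ],
)

```text
time: 6.05
tool_pos: [606.0, -119.4, 100.2]
tcp_rot: [179.5, 0.0, 81.6]
ft_force: [0.0, -0.2, 0.1]
finger_gap: 44.9
```

Aligned within about 2 mm. I'll lower it onto cone0 and release.

play_rows(
  deltas=[
    [[0.0, 0, 0.01], [0, 0, 0], 0.6],
    [[0.0, 0, 0.01], [0, 0, 0], 0.6],
    [[0.0, 0, 0.01], [0, 0, 0], 0.6],
    [[0, 0, 0.006], [0, 0, 0], 0.6],
    [[0, 0, 0], [0, 0, 0], 0.6],
  ],
)

```text
time: 6.68
tool_pos: [605.6, -119.4, 60.5]
tcp_rot: [179.6, 0.0, 81.5]
ft_force: [0.1, 0.4, -0.3]
finger_gap: 45.5
```

play_rows(
  deltas=[
    [[0, 0, 0], [0, 0, 0], 0.3],
    [[0, 0, 0], [0, 0, 0], 0.0],
    [[0, 0, 0], [0, 0, 0], 0.0],
    [[0, 0, -0.03], [0, 0, 0], 0],
    [[0, 0, -0.06], [0, 0, 0], 0],
    [[0, 0, -0.05], [0, 0, 0], 0],
    [[0, 0, 0], [0, 0, 0], 0],
  ],
)

```text
time: 7.55
tool_pos: [602.1, -118.6, 203.8]
tcp_rot: [180.0, 0.0, 81.6]
ft_force: [0.3, -0.3, -0.8]
finger_gap: 85.5
```

Run:
```python
from h import *
P=pose();im=snap("wrist","w4.png");print(P[0].round(1))
g=wproj((605,-118,79),P); d=dot(im,g,20); print(g,d,wray(d[0],79,P)[:2].round(1))
plan((511,-254,150),(180,0,82),5)
t=snap("top")
for X in [(470,-392,52),(512,-254,52),(600,-387,56),(640,-259,56)]:
    d=dot(t,proj("top",X),4); print(X,d,ray("top",d[0],X[2])[:2].round(1))
```

```text
[ 602.1 -118.6  203.8]
[279.199273   202.23340147] ((np.float64(280.046875), np.float64(202.765625)), 64, 38) [ 605.7 -118.6]
at [ 600.8 -118.3  201. ] [-179.8   -0.    81.6] t 7.6
[[-0.0295, -0.0137, 0.0102], [-0.001, -0.0, -0.002]]
[[-0.0295, -0.0138, 0.0102], [-0.001, -0.0, -0.002]]
[[-0.0294, -0.0138, 0.0102], [-0.001, -0.0, -0.002]]
[[-0.0294, -0.0139, 0.0102], [-0.001, -0.0, -0.002]]
[[-0.0294, -0.014, 0.0102], [-0.001, -0.0, -0.002]]
(470, -392, 52) ((np.float64(374.5), np.float64(231.5)), 4, 47) [ 470.7 -394.4]
(512, -254, 52) ((np.float64(329.5), np.float64(217.5)), 4, 57) [ 513.8 -257.5]
(600, -387, 56) ((np.float64(371.3333333333333), np.float64(189.33333333333334)), 3, 41) [ 600.  -386.4]
(640, -259, 56) ((np.float64(329.5), np.float64(176.5)), 4, 49) [ 640.2 -258.4]
```

play_rows(
  deltas=[
    [[-0.0295, -0.014, 0], [0, 0, 0], 0],
    [[-0.0295, -0.014, 0.0], [0, 0, 0], 0],
    [[-0.0295, -0.014, 0.01], [0, 0, 0], 0],
    [[-0.029, -0.014, 0.02], [0, 0, 0], 0],
    [[-0.025, -0.012, 0.03], [0, 0, 0], 0],
    [[0, 0, 0.03], [0, 0, 0], 0],
    [[0, 0, 0], [0, 0, 0], 0],
    [[0, 0, 0], [0, 0, 0], 0],
  ],
)

```text
time: 8.65
tool_pos: [499.4, -247.7, 91.9]
tcp_rot: [-178.4, -0.5, 81.6]
ft_force: [0.0, -0.3, 0.3]
finger_gap: 85.3
```

Run:
```python
from h import *
P=pose();im=snap("wrist","w5.png");print(P[0].round(1))
g=wproj((511.5,-254,52),P); d=dot(im,g,12); print(g,d,wray(d[0],52,P)[:2].round(1))
X=wray(d[0],52,P);plan((X[0],X[1],32),(180,0,82),3)
```

```text
[ 499.4 -247.7   91.9]
[298.42534873 251.84334873] ((np.float64(299.3642857142857), np.float64(254.12142857142857)), 140, 27) [ 511.9 -255.6]
at [ 499.2 -247.5   91.8] [-178.4   -0.5   81.6] t 8.7
[[-0.0022, 0.0051, 0.0198], [-0.01, -0.003, -0.002]]
[[-0.0022, 0.0049, 0.0198], [-0.01, -0.003, -0.002]]
[[-0.0021, 0.0047, 0.0199], [-0.01, -0.003, -0.002]]
```

play_rows(
  deltas=[
    [[-0.006, 0.0155, 0.005], [-0.025, -0.008, 0], 0],
    [[0, 0, 0], [0, 0, 0], 0],
    [[0, 0, 0], [0, 0, 0], 0],
  ],
)

```text
time: 9.07
tool_pos: [516.9, -256.6, 88.8]
tcp_rot: [179.9, 0.1, 81.7]
ft_force: [0.2, 0.0, -0.6]
finger_gap: 85.3
```

Run:
```python
from h import *
plan((511.9,-255.6,31),(180,0,82),3)
```

```text
at [ 516.9 -256.6   88.8] [1.799e+02 1.000e-01 8.170e+01] t 9.1
[[0.0001, -0.0017, 0.0193], [0.001, 0.001, -0.002]]
[[0.0001, -0.0017, 0.0193], [0.001, 0.001, -0.002]]
[[0.0001, -0.0017, 0.0193], [0.001, 0.001, -0.002]]
```

play_rows(
  deltas=[
    [[0, -0.0025, 0.018], [0, 0, 0], 0],
    [[0, -0.002, 0.018], [0, 0, 0], 0],
    [[0, 0, 0.018], [0, 0, 0], 0],
    [[0, 0, 0], [0, 0, 0], 0],
    [[0, 0, 0], [0, 0, 0], 0.6],
    [[0, 0, 0], [0, 0, 0], 0.6],
    [[0, 0, 0], [0, 0, 0], 0.6],
    [[0, 0, 0], [0, 0, 0], 0.6],
  ],
)

```text
time: 10.07
tool_pos: [512.0, -255.8, 31.0]
tcp_rot: [179.9, 0.1, 81.7]
ft_force: [0.3, 0.9, -0.8]
finger_gap: 44.6
```

Run:
```python
from h import *
plan((606,-118.5,205),(180,0,82),5)
```

```text
at [ 512.  -255.8   31. ] [1.799e+02 1.000e-01 8.170e+01] t 10.1
[[0.0298, 0.0147, -0.0348], [0.0, 0.0, -0.001]]
[[0.0298, 0.0147, -0.0348], [0.0, 0.0, -0.001]]
[[0.0298, 0.0147, -0.0348], [0.0, 0.0, -0.001]]
[[0.0298, 0.0148, -0.0348], [0.0, 0.0, -0.001]]
[[0.0298, 0.0148, -0.0348], [0.0, 0.0, -0.001]]
```

play_rows(
  deltas=[
    [[0, 0, -0.05], [0, 0, 0], 0.6],
    [[0, 0, -0.06], [0, 0, 0], 0.6],
    [[0.01, 0.005, -0.06], [0, 0, 0], 0.6],
    [[0.03, 0.015, -0.01], [0, 0, 0], 0.6],
    [[0.03, 0.015, -0.003], [0, 0, 0], 0.6],
    [[0.03, 0.015, -0.003], [0, 0, 0], 0.6],
    [[0.03, 0.015, -0.003], [0, 0, 0], 0.6],
    [[0.01, 0.005, 0], [0, 0, 0], 0.6],
  ],
)

```text
time: 11.08
tool_pos: [603.9, -124.4, 229.2]
tcp_rot: [179.6, 0.1, 81.5]
ft_force: [0.0, -0.5, -0.9]
finger_gap: 45.0
```

play_rows(
  deltas=[
    [[0, 0, 0], [0, 0, 0], 0.6],
    [[0, 0, 0], [0, 0, 0], 0.6],
  ],
)

```text
time: 11.32
tool_pos: [603.5, -124.8, 228.8]
tcp_rot: [179.6, 0.2, 81.6]
ft_force: [0.0, 0.4, -0.4]
finger_gap: 44.6
```

Run:
```python
from h import *
plan((606,-118.5,125),(180,0,82),5)
```

```text
at [ 603.5 -124.8  228.8] [179.6   0.2  81.6] t 11.3
[[0.0014, 0.0002, 0.0208], [0.001, 0.001, -0.001]]
[[0.0014, 0.0002, 0.0208], [0.001, 0.001, -0.001]]
[[0.0014, 0.0002, 0.0208], [0.001, 0.001, -0.001]]
[[0.0013, 0.0003, 0.0208], [0.001, 0.001, -0.001]]
[[0.0013, 0.0003, 0.0208], [0.001, 0.001, -0.001]]
```

play_rows(
  deltas=[
    [[0.0015, 0, 0.025], [0, 0, 0], 0.6],
    [[0.0015, 0, 0.025], [0, 0, 0], 0.6],
    [[0.0015, 0, 0.025], [0, 0, 0], 0.6],
    [[0.001, 0, 0.022], [0, 0, 0], 0.6],
    [[0, 0, 0], [0, 0, 0], 0.6],
    [[0, 0, 0], [0, 0, 0], 0.6],
  ],
)

```text
time: 12.08
tool_pos: [602.4, -126.6, 130.5]
tcp_rot: [179.6, 0.3, 81.1]
ft_force: [0.8, 0.4, 0.1]
finger_gap: 44.6
```

Run:
```python
from h import *
plan((606,-118.5,82),(180,0,82),4)
```

```text
at [ 602.4 -126.6  130.5] [179.6   0.3  81.1] t 12.1
[[0.0022, 0.0005, 0.0121], [0.002, 0.001, -0.004]]
[[0.0022, 0.0005, 0.0121], [0.002, 0.001, -0.004]]
[[0.0022, 0.0006, 0.0121], [0.002, 0.001, -0.004]]
[[0.0021, 0.0006, 0.0121], [0.002, 0.001, -0.004]]
```

play_rows(
  deltas=[
    [[0.008, 0.002, 0], [0.005, 0.003, -0.01], 0.6],
    [[0, 0, 0], [0, 0, 0], 0.6],
    [[0, 0, 0], [0, 0, 0], 0.6],
  ],
)

```text
time: 12.45
tool_pos: [607.3, -119.2, 133.6]
tcp_rot: [179.7, 0.1, 81.7]
ft_force: [0.4, 0.3, -1.1]
finger_gap: 45.0
```

play_rows(
  deltas=[
    [[0.0, 0, 0.008], [0, 0, 0], 0.6],
    [[0.0, 0, 0.006], [0, 0, 0], 0.6],
    [[0, 0, 0], [0, 0, 0], 0.6],
  ],
)

```text
time: 12.82
tool_pos: [607.4, -119.1, 118.6]
tcp_rot: [179.7, 0.1, 81.8]
ft_force: [-0.4, 0.6, 0.1]
finger_gap: 45.2
```

play_rows(
  deltas=[
    [[0.0, -0.001, 0.01], [0, 0, 0], 0.6],
    [[0.0, -0.001, 0.01], [0, 0, 0], 0.6],
    [[0.0, 0, 0.01], [0, 0, 0], 0.6],
    [[0, 0, 0.004], [0, 0, 0], 0.6],
    [[0, 0, 0], [0, 0, 0], 0.6],
  ],
)

```text
time: 13.45
tool_pos: [604.7, -118.8, 81.0]
tcp_rot: [179.8, 0.1, 81.8]
ft_force: [0.2, -0.5, -0.7]
finger_gap: 45.0
```

play_rows(
  deltas=[
    [[0, 0, 0], [0, 0, 0], 0.3],
    [[0, 0, 0], [0, 0, 0], 0.0],
    [[0, 0, 0], [0, 0, 0], 0.0],
    [[0, 0, -0.03], [0, 0, 0], 0],
    [[0, 0, -0.05], [0, 0, 0], 0],
    [[0, 0, -0.045], [0, 0, 0], 0],
    [[0, 0, 0], [0, 0, 0], 0],
    [[0, 0, 0], [0, 0, 0], 0],
  ],
)

```text
time: 14.45
tool_pos: [604.5, -118.6, 210.9]
tcp_rot: [179.7, 0.1, 81.8]
ft_force: [-0.3, -0.3, -0.7]
finger_gap: 85.5
```

Run:
```python
from h import *
P=pose();im=snap("wrist","w6.png");print(P[0].round(1))
g=wproj((606,-118,101),P); d=dot(im,g,20); print(g,d,wray(d[0],101,P)[:2].round(1))
plan((470,-392,200),(180,0,82),7)
t=snap("top")
for X in [(470,-392,52),(600,-387,56),(640,-259,56)]:
    d=dot(t,proj("top",X),4); print(X,d,ray("top",d[0],X[2])[:2].round(1))
```

```text
[ 604.5 -118.6  210.9]
[276.92310056 207.74433594] ((np.float64(275.0571428571429), np.float64(209.04285714285714)), 70, 35) [ 604.3 -118.9]
at [ 604.7 -118.7  211.2] [1.796e+02 1.000e-01 8.180e+01] t 14.5
[[-0.0414, -0.0135, 0.0016], [0.001, 0.0, -0.001]]
[[-0.0414, -0.0135, 0.0016], [0.001, 0.0, -0.001]]
[[-0.0414, -0.0135, 0.0016], [0.001, 0.0, -0.001]]
[[-0.0414, -0.0135, 0.0016], [0.001, 0.0, -0.001]]
[[-0.0414, -0.0136, 0.0016], [0.001, 0.0, -0.001]]
[[-0.0414, -0.0136, 0.0016], [0.001, 0.0, -0.001]]
[[-0.0414, -0.0136, 0.0016], [0.001, 0.0, -0.001]]
(470, -392, 52) ((np.float64(374.5), np.float64(231.5)), 4, 48) [ 470.7 -394.4]
(600, -387, 56) ((np.float64(371.3333333333333), np.float64(189.33333333333334)), 3, 41) [ 600.  -386.4]
(640, -259, 56) ((np.float64(329.5), np.float64(176.5)), 4, 48) [ 640.2 -258.4]
```

play_rows(
  deltas=[
    [[-0.041, -0.0135, 0], [0, 0, 0], 0],
    [[-0.041, -0.0135, 0], [0, 0, 0], 0],
    [[-0.041, -0.0135, 0], [0, 0, 0], 0],
    [[-0.041, -0.0135, 0.02], [0, 0, 0], 0],
    [[-0.041, -0.0135, 0.03], [0, 0, 0], 0],
    [[-0.041, -0.0135, 0.03], [0, 0, 0], 0],
    [[-0.035, -0.012, 0.03], [0, 0, 0], 0],
    [[0, 0, 0], [0, 0, 0], 0],
  ],
)

```text
time: 15.55
tool_pos: [463.1, -386.5, 85.0]
tcp_rot: [-179.5, -0.4, 81.9]
ft_force: [-0.3, 0.3, -0.7]
finger_gap: 85.5
```

play_rows(
  deltas=[
    [[0, 0, 0], [0, 0, 0], 0],
  ],
)

```text
time: 15.68
tool_pos: [462.9, -385.9, 84.3]
tcp_rot: [-179.4, -0.4, 81.9]
ft_force: [-0.4, 0.1, -0.1]
finger_gap: 85.3
```

Run:
```python
from h import *
P=pose();im=snap("wrist","w7.png");print(P[0].round(1))
g=wproj((470,-391,52),P); d=dot(im,g,12); print(g,d,wray(d[0],52,P)[:2].round(1))
X=wray(d[0],52,P);plan((X[0],X[1],32),(180,0,82),3)
```

```text
[ 462.9 -385.9   84.3]
[289.33624634 256.4998695 ] ((np.float64(289.1496598639456), np.float64(259.9251700680272)), 147, 26) [ 469.6 -393.3]
at [ 462.8 -385.7   84.2] [-179.4   -0.4   81.9] t 15.7
[[-0.0023, 0.0028, 0.0173], [-0.004, -0.003, -0.001]]
[[-0.0023, 0.0027, 0.0174], [-0.004, -0.003, -0.001]]
[[-0.0022, 0.0027, 0.0174], [-0.004, -0.003, -0.001]]
```

play_rows(
  deltas=[
    [[-0.006, 0.007, 0], [-0.01, -0.006, 0], 0],
    [[0, 0, 0], [0, 0, 0], 0],
    [[0, 0, 0], [0, 0, 0], 0],
  ],
)

```text
time: 16.1
tool_pos: [471.9, -392.0, 86.3]
tcp_rot: [179.8, 0.0, 82.1]
ft_force: [0.3, -0.1, -0.5]
finger_gap: 85.5
```

play_rows(
  deltas=[
    [[0, 0, 0.018], [0, 0, 0], 0],
    [[0, 0, 0.018], [0, 0, 0], 0],
    [[0, 0, 0.014], [0, 0, 0], 0],
    [[0, 0, 0], [0, 0, 0], 0],
  ],
)

```text
time: 16.6
tool_pos: [471.4, -390.9, 31.5]
tcp_rot: [179.9, -0.0, 82.1]
ft_force: [-0.0, 0.2, -0.4]
finger_gap: 85.3
```

play_rows(
  deltas=[
    [[-0.002, -0.001, 0], [0, 0, 0], 0],
    [[0, 0, 0], [0, 0, 0], 0],
    [[0, 0, 0], [0, 0, 0], 0.6],
    [[0, 0, 0], [0, 0, 0], 0.6],
    [[0, 0, 0], [0, 0, 0], 0.6],
    [[0, 0, 0], [0, 0, 0], 0.6],
  ],
)

```text
time: 17.35
tool_pos: [471.0, -394.0, 33.4]
tcp_rot: [179.8, 0.1, 82.1]
ft_force: [-0.1, -0.5, -0.8]
finger_gap: 45.2
```

play_rows(
  deltas=[
    [[0, 0, -0.05], [0, 0, 0], 0.6],
    [[0, 0, -0.06], [0, 0, 0], 0.6],
    [[0, 0, -0.06], [0, 0, 0], 0.6],
    [[0.02, 0.007, -0.03], [0, 0, 0], 0.6],
    [[0.05, 0.0175, 0], [0, 0, 0], 0.6],
    [[0.05, 0.0175, 0], [0, 0, 0], 0.6],
    [[0.05, 0.0175, 0], [0, 0, 0], 0.6],
    [[0.05, 0.0175, 0], [0, 0, 0], 0.6],
  ],
)

```text
time: 18.35
tool_pos: [577.9, -183.9, 239.9]
tcp_rot: [179.7, 0.0, 81.7]
ft_force: [0.3, -0.8, -0.7]
finger_gap: 44.8
```

play_rows(
  deltas=[
    [[0.04, 0.0145, -0.005], [0, 0, 0], 0.6],
    [[0, 0, 0], [0, 0, 0], 0.6],
    [[0, 0, 0], [0, 0, 0], 0.6],
  ],
)

```text
time: 18.73
tool_pos: [599.4, -141.2, 244.5]
tcp_rot: [179.8, -0.0, 82.0]
ft_force: [0.3, -0.6, -1.0]
finger_gap: 44.7
```

Run:
```python
from h import *
plan((605,-118.5,145),(180,0,82),2)
```

```text
at [ 599.4 -141.2  244.5] [179.8  -0.   82. ] t 18.7
[[0.0116, 0.001, 0.0498], [0.002, -0.0, -0.0]]
[[0.0116, 0.0011, 0.0498], [0.002, -0.0, -0.0]]
```

play_rows(
  deltas=[
    [[0.022, 0.002, 0.0], [0, 0, 0], 0.6],
    [[0, 0, 0.035], [0, 0, 0], 0.6],
    [[0, 0, 0.035], [0, 0, 0], 0.6],
    [[0, 0, 0.018], [0, 0, 0], 0.6],
    [[0, 0, 0], [0, 0, 0], 0.6],
    [[0, 0, 0], [0, 0, 0], 0.6],
  ],
)

```text
time: 19.48
tool_pos: [605.4, -119.9, 156.5]
tcp_rot: [179.6, -0.0, 81.7]
ft_force: [-0.0, -0.1, -0.5]
finger_gap: 44.6
```

Run:
```python
from h import *
plan((605,-118.5,145),(180,0,82),1)
```

```text
at [ 605.4 -119.9  156.5] [179.6  -0.   81.7] t 19.5
[[0.0013, -0.0007, 0.0115], [0.007, -0.001, -0.006]]
```

Aligned to within 2 mm, so I'll lower and release.

play_rows(
  deltas=[
    [[0.001, -0.001, 0.01], [0.006, 0, 0], 0.6],
    [[0, 0, 0.01], [0, 0, 0], 0.6],
    [[0, 0, 0.01], [0, 0, 0], 0.6],
    [[0, 0, 0.01], [0, 0, 0], 0.6],
    [[0, 0, 0.008], [0, 0, 0], 0.6],
    [[0, 0, 0], [0, 0, 0], 0.6],
  ],
)

```text
time: 20.23
tool_pos: [605.9, -119.1, 107.4]
tcp_rot: [179.8, -0.0, 81.6]
ft_force: [-0.1, -0.4, 0.1]
finger_gap: 45.0
```

play_rows(
  deltas=[
    [[0, 0, 0], [0, 0, 0], 0.3],
    [[0, 0, 0], [0, 0, 0], 0.0],
    [[0, 0, 0], [0, 0, 0], 0.0],
    [[0, 0, -0.03], [0, 0, 0], 0],
    [[0, 0, -0.05], [0, 0, 0], 0],
    [[0, 0, -0.03], [0, 0, 0], 0],
    [[0, 0, 0], [0, 0, 0], 0],
    [[0, 0, 0], [0, 0, 0], 0],
  ],
)

```text
time: 21.22
tool_pos: [605.8, -119.2, 221.3]
tcp_rot: [179.7, 0.0, 81.6]
ft_force: [-0.2, -0.5, -0.6]
finger_gap: 85.7
```

Run:
```python
from h import *
P=pose();im=snap("wrist","w8.png");print(P[0].round(1))
g=wproj((605,-118.5,123),P); d=dot(im,g,20); print(g,d,wray(d[0],123,P)[:2].round(1))
t=snap("top")
for X in [(600,-387,56),(640,-259,56)]:
    d=dot(t,proj("top",X),4); print(X,d,ray("top",d[0],X[2])[:2].round(1))
plan((640,-257,200),(180,0,94),4)
```

```text
[ 605.8 -119.2  221.3]
[274.24189804 212.8891984 ] ((np.float64(275.51851851851853), np.float64(213.1851851851852)), 81, 35) [ 606.  -118.9]
(600, -387, 56) ((np.float64(371.25), np.float64(189.0)), 4, 42) [ 601.  -386.2]
(640, -259, 56) ((np.float64(329.5), np.float64(176.5)), 4, 48) [ 640.2 -258.4]
at [ 605.6 -119.1  220.9] [179.8  -0.   81.6] t 21.3
[[-0.0329, 0.0135, 0.0053], [0.001, 0.0, -0.054]]
[[-0.0335, 0.0117, 0.0053], [0.001, 0.0, -0.054]]
[[-0.0341, 0.0099, 0.0053], [0.001, 0.0, -0.054]]
[[-0.0346, 0.008, 0.0052], [0.001, 0.0, -0.054]]
```

play_rows(
  deltas=[
    [[-0.033, 0.0135, 0.0], [0, 0, -0.054], 0],
    [[-0.0335, 0.0117, 0.0], [0, 0, -0.054], 0],
    [[-0.034, 0.01, 0.005], [0, 0, -0.054], 0],
    [[-0.0346, 0.008, 0.02], [0, 0, -0.054], 0],
    [[0, 0, 0.04], [0, 0, 0], 0],
    [[0, 0, 0.04], [0, 0, 0], 0],
    [[0, 0, 0], [0, 0, 0], 0],
    [[0, 0, 0], [0, 0, 0], 0],
  ],
)

```text
time: 22.32
tool_pos: [636.5, -258.7, 102.2]
tcp_rot: [-179.5, -0.4, 94.5]
ft_force: [0.6, -0.7, 0.5]
finger_gap: 85.4
```

Run:
```python
from h import *
P=pose();im=snap("wrist","w9.png");print(P[0].round(1))
g=wproj((640,-256,56),P); d=dot(im,g,12); print(g,d,wray(d[0],56,P)[:2].round(1))
X=wray(d[0],56,P);plan((X[0],X[1],33),(180,0,94),1)
```

```text
[ 636.5 -258.7  102.2]
[282.75141064 237.5435716 ] ((np.float64(280.5147058823529), np.float64(239.68382352941177)), 136, 30) [ 638.7 -257.6]
at [ 636.2 -258.5  101.9] [-179.5   -0.4   94.5] t 22.4
[[0.0003, 0.0032, 0.0689], [-0.01, -0.007, 0.008]]
```

play_rows(
  deltas=[
    [[0.0, 0.003, 0.02], [-0.01, -0.006, 0], 0],
    [[0, 0, 0.018], [0, 0, 0], 0],
    [[0, 0, 0.018], [0, 0, 0], 0],
    [[0, 0, 0.012], [0, 0, 0], 0],
    [[0, 0, 0], [0, 0, 0], 0],
  ],
)

```text
time: 23.0
tool_pos: [642.9, -259.4, 37.7]
tcp_rot: [179.5, 0.2, 94.5]
ft_force: [-0.3, -0.6, -0.3]
finger_gap: 85.8
```

play_rows(
  deltas=[
    [[0, 0, 0], [0, 0, 0], 0.5],
    [[0, 0, 0], [0, 0, 0], 0.5],
    [[0, 0, 0], [0, 0, 0], 0.5],
    [[0, 0, 0], [0, 0, 0], 0.5],
  ],
)

```text
time: 23.5
tool_pos: [644.1, -260.1, 39.9]
tcp_rot: [179.4, 0.3, 94.5]
ft_force: [-0.1, -0.8, -1.0]
finger_gap: 54.5
```

Run:
```python
from h import *
c=np.array([414.3,-60.2]);yv=np.array([-np.sin(np.radians(4.4)),np.cos(np.radians(4.4))])
print("slots",c-38*yv,c+38*yv,"gap",r.sense()["finger_gap"])
plan((*(c-37*yv),220),(180,0,94.4),6)
```

```text
slots [417.21532307 -98.08800458] [411.38467693 -22.31199542] gap 54.49252715211247
at [ 644.1 -260.1   39.9] [179.4   0.3  94.5] t 23.5
[[0.0299, -0.0353, -0.0305], [0.002, 0.001, 0.0]]
[[0.0299, -0.0353, -0.0305], [0.002, 0.001, 0.0]]
[[0.0299, -0.0354, -0.0304], [0.002, 0.001, 0.0]]
[[0.03, -0.0354, -0.0303], [0.002, 0.001, 0.0]]
[[0.03, -0.0355, -0.0302], [0.002, 0.001, 0.0]]
[[0.03, -0.0356, -0.0301], [0.002, 0.001, 0.0]]
```

play_rows(
  deltas=[
    [[0, 0, -0.05], [0, 0, 0], 0.5],
    [[0, 0, -0.06], [0, 0, 0], 0.5],
    [[0, 0, -0.06], [0, 0, 0], 0.5],
    [[0.02, -0.022, -0.01], [0, 0, 0], 0.5],
    [[0.035, -0.042, 0], [0, 0, 0], 0.5],
    [[0.035, -0.042, 0], [0, 0, 0], 0.5],
    [[0.035, -0.042, 0], [0, 0, 0], 0.5],
    [[0.035, -0.042, 0], [0, 0, 0], 0.5],
  ],
)

```text
time: 24.5
tool_pos: [436.5, -112.7, 222.9]
tcp_rot: [179.2, 0.3, 94.4]
ft_force: [-0.1, -0.1, 1.5]
finger_gap: 54.8
```

play_rows(
  deltas=[
    [[0.015, -0.02, 0], [0, 0, 0], 0.5],
    [[0, 0, 0.03], [0, 0, 0], 0.5],
    [[0, 0, 0], [0, 0, 0], 0.5],
    [[0, 0, 0], [0, 0, 0], 0.5],
  ],
)

```text
time: 25.0
tool_pos: [413.7, -97.3, 194.4]
tcp_rot: [179.0, 0.4, 94.5]
ft_force: [0.3, -1.2, 0.2]
finger_gap: 54.6
```

Run:
```python
from h import *
P=pose();im=snap("wrist","w10.png");
g=r.sense(); print(g["finger_gap"])
plan((417,-100,70),(180,0,94.4),4)
```

```text
54.69282405343831
at [413.6 -97.3 194.1] [179.    0.4  94.5] t 25.1
[[-0.0005, 0.0003, 0.031], [0.004, 0.002, 0.0]]
[[-0.0006, 0.0004, 0.031], [0.004, 0.002, 0.0]]
[[-0.0006, 0.0005, 0.031], [0.004, 0.002, 0.0]]
[[-0.0007, 0.0007, 0.031], [0.004, 0.002, 0.0]]
```

View pics/w10.png

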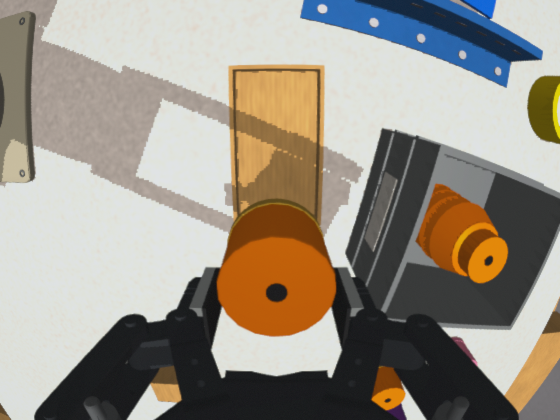

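The drum is held square over the tray: its dot is at (276,292) and the tray spans columns 230–325. The stack in the crate looks upright and nested, with its dot at (488,261).

play_rows(
  deltas=[
    [[0, 0.002, 0.035], [0.01, 0.006, 0], 0.5],
    [[0, 0, 0.035], [0, 0, 0], 0.5],
    [[0, 0, 0.03], [0, 0, 0], 0.5],
    [[0, 0, 0], [0, 0, 0], 0.5],
    [[0, 0, 0], [0, 0, 0], 0.5],
  ],
)

```text
time: 25.68
tool_pos: [422.1, -100.0, 98.4]
tcp_rot: [179.2, 0.3, 94.4]
ft_force: [-0.0, 1.2, -0.1]
finger_gap: 54.9
```

Run:
```python
from h import *
plan((417,-99,46),(180,0,94.4),3)
```

```text
at [ 422.1 -100.    98.4] [179.2   0.3  94.4] t 25.7
[[0.0005, -0.0019, 0.0174], [0.005, 0.002, 0.0]]
[[0.0005, -0.0018, 0.0174], [0.005, 0.002, 0.0]]
[[0.0005, -0.0017, 0.0174], [0.005, 0.002, 0.0]]
```

play_rows(
  deltas=[
    [[0, -0.0045, 0.018], [0.008, 0.004, 0], 0.5],
    [[0, 0, 0.018], [0, 0, 0], 0.5],
    [[0, 0, 0.0], [0, 0, 0], 0.5],
    [[0, 0, 0], [0, 0, 0], 0.5],
  ],
)

```text
time: 26.18
tool_pos: [420.3, -101.7, 64.1]
tcp_rot: [179.4, 0.2, 94.4]
ft_force: [0.5, -0.2, 0.3]
finger_gap: 54.4
```

play_rows(
  deltas=[
    [[0.001, -0.003, 0.008], [0.006, 0, 0], 0.5],
    [[0, 0, 0.007], [0, 0, 0], 0.5],
    [[0, 0, 0.004], [0, 0, 0], 0.5],
    [[0, 0, 0], [0, 0, 0], 0.5],
  ],
)

```text
time: 26.68
tool_pos: [417.8, -101.1, 44.9]
tcp_rot: [179.6, 0.2, 94.4]
ft_force: [-0.1, 0.1, -0.9]
finger_gap: 55.2
```

play_rows(
  deltas=[
    [[0, 0, 0], [0, 0, 0], 0.25],
    [[0, 0, 0], [0, 0, 0], 0.0],
    [[0, 0, 0], [0, 0, 0], 0.0],
    [[0, 0, -0.05], [0, 0, 0], 0],
    [[0, 0, -0.06], [0, 0, 0], 0],
    [[0, 0, -0.04], [0, 0, 0], 0],
    [[0, 0, 0], [0, 0, 0], 0],
    [[0, 0, 0], [0, 0, 0], 0],
  ],
)

```text
time: 27.68
tool_pos: [416.4, -100.5, 199.5]
tcp_rot: [179.6, 0.2, 94.4]
ft_force: [-0.6, -0.2, -0.8]
finger_gap: 85.4
```

Run:
```python
from h import *
P=pose();im=snap("wrist","w11.png");print(P[0].round(1))
g=wproj((417,-100,60),P); d=dot(im,g,20); print(g,d,wray(d[0],60,P)[:2].round(1))
t=snap("top")
for X in [(600,-387,56)]:
    d=dot(t,proj("top",X),4); print(X,d,ray("top",d[0],X[2])[:2].round(1))
plan((600,-385,200),(180,0,94.4),8)
```

```text
[ 416.4 -100.5  199.5]
[275.97556089 197.54002421] ((np.float64(276.258064516129), np.float64(196.25806451612902)), 62, 31) [417.2 -98.8]
(600, -387, 56) ((np.float64(371.25), np.float64(189.0)), 4, 40) [ 601.  -386.2]
at [ 416.2 -100.5  199. ] [179.7   0.2  94.4] t 27.8
[[-0.0372, 0.0202, 0.0001], [0.001, 0.0, 0.0]]
[[-0.0372, 0.0202, 0.0001], [0.001, 0.0, 0.0]]
[[-0.0372, 0.0202, 0.0], [0.001, 0.0, 0.0]]
[[-0.0372, 0.0202, 0.0], [0.001, 0.0, 0.0]]
[[-0.0372, 0.0202, -0.0], [0.001, 0.0, 0.0]]
[[-0.0372, 0.0202, -0.0], [0.001, 0.0, 0.0]]
[[-0.0372, 0.0202, -0.0001], [0.001, 0.0, 0.0]]
[[-0.0372, 0.0202, -0.0001], [0.001, 0.0, 0.0]]
```

Drum 1 is in at (417,-99), as planned. Now drum 2.

play_rows(
  deltas=[
    [[-0.035, 0.019, 0], [0, 0, 0], 0],
    [[-0.037, 0.02, 0], [0, 0, 0], 0],
    [[-0.037, 0.02, 0], [0, 0, 0], 0],
    [[-0.037, 0.02, 0], [0, 0, 0], 0],
    [[-0.037, 0.02, 0], [0, 0, 0], 0],
    [[-0.037, 0.02, 0.02], [0, 0, 0], 0],
    [[-0.037, 0.02, 0.03], [0, 0, 0], 0],
    [[-0.03, 0.018, 0.03], [0, 0, 0], 0],
  ],
)

```text
time: 28.78
tool_pos: [595.8, -378.3, 105.0]
tcp_rot: [-179.7, -0.3, 94.6]
ft_force: [0.8, 0.7, 0.5]
finger_gap: 85.5
```

play_rows(
  deltas=[
    [[0, 0, 0], [0, 0, 0], 0],
    [[0, 0, 0], [0, 0, 0], 0],
    [[0, 0, 0], [0, 0, 0], 0],
  ],
)

```text
time: 29.15
tool_pos: [592.1, -376.6, 96.2]
tcp_rot: [-179.1, -0.8, 94.5]
ft_force: [-0.2, -0.1, 0.5]
finger_gap: 85.4
```

Run:
```python
from h import *
P=pose();im=snap("wrist","w12.png");print(P[0].round(1))
g=wproj((600,-386,56),P); d=dot(im,g,12); print(g,d,wray(d[0],56,P)[:2].round(1))
X=wray(d[0],56,P);plan((X[0],X[1],37),(180,0,94.4),1)
```

```text
[ 592.1 -376.6   96.2]
[288.42486616 259.93608296] ((np.float64(287.69117647058823), np.float64(257.75735294117646)), 136, 27) [ 599.4 -384.5]
at [ 592.5 -376.7   96.8] [-179.2   -0.8   94.5] t 29.2
[[-0.0092, 0.0072, 0.0596], [-0.015, -0.013, 0.003]]
```

play_rows(
  deltas=[
    [[-0.008, 0.006, 0.0], [-0.015, -0.013, 0], 0],
    [[0, 0, 0.018], [0, 0, 0], 0],
    [[0, 0, 0.02], [0, 0, 0], 0],
    [[0, 0, 0.018], [0, 0, 0], 0],
    [[0, 0, 0], [0, 0, 0], 0],
    [[0, 0, 0], [0, 0, 0], 0],
  ],
)

```text
time: 29.95
tool_pos: [600.0, -383.9, 38.6]
tcp_rot: [179.8, 0.1, 94.6]
ft_force: [0.1, -0.5, 0.1]
finger_gap: 85.7
```

play_rows(
  deltas=[
    [[0, 0, 0], [0, 0, 0], 0.5],
    [[0, 0, 0], [0, 0, 0], 0.5],
    [[0, 0, 0], [0, 0, 0], 0.5],
    [[0, 0, 0], [0, 0, 0], 0.5],
  ],
)

```text
time: 30.45
tool_pos: [601.2, -384.8, 40.8]
tcp_rot: [179.7, 0.2, 94.6]
ft_force: [0.7, -1.0, -0.1]
finger_gap: 54.7
```

Run:
```python
from h import *
plan((411.5,-22,220),(180,0,94.4),10)
```

```text
at [ 601.2 -384.8   40.8] [179.7   0.2  94.6] t 30.4
[[0.0376, -0.0159, -0.0182], [0.001, 0.0, 0.0]]
[[0.0376, -0.0159, -0.0181], [0.001, 0.0, 0.0]]
[[0.0376, -0.0159, -0.0181], [0.001, 0.0, 0.0]]
[[0.0376, -0.016, -0.0181], [0.001, 0.0, 0.0]]
[[0.0376, -0.016, -0.0181], [0.001, 0.0, 0.0]]
[[0.0376, -0.016, -0.018], [0.001, 0.0, 0.0]]
[[0.0376, -0.016, -0.018], [0.001, 0.0, 0.0]]
[[0.0376, -0.0161, -0.018], [0.001, 0.0, 0.0]]
[[0.0376, -0.0161, -0.018], [0.001, 0.0, 0.0]]
[[0.0376, -0.0161, -0.0179], [0.001, 0.0, 0.0]]
```

play_rows(
  deltas=[
    [[0, 0, -0.05], [0, 0, 0], 0.5],
    [[0, 0, -0.06], [0, 0, 0], 0.5],
    [[0, 0, -0.06], [0, 0, 0], 0.5],
    [[0.03, -0.013, -0.01], [0, 0, 0], 0.5],
    [[0.05, -0.021, 0], [0, 0, 0], 0.5],
    [[0.05, -0.021, 0], [0, 0, 0], 0.5],
    [[0.05, -0.021, 0], [0, 0, 0], 0.5],
    [[0.05, -0.021, 0], [0, 0, 0], 0.5],
  ],
)

```text
time: 31.45
tool_pos: [482.4, -159.6, 225.0]
tcp_rot: [179.5, 0.3, 94.4]
ft_force: [0.4, 0.9, 0.7]
finger_gap: 54.8
```

play_rows(
  deltas=[
    [[0.05, -0.021, 0], [0, 0, 0], 0.5],
    [[0.05, -0.021, 0], [0, 0, 0], 0.5],
    [[0.03, -0.013, 0], [0, 0, 0], 0.5],
    [[0.0, 0, 0], [0, 0, 0], 0.5],
    [[0, 0, 0], [0, 0, 0], 0.5],
  ],
)

```text
time: 32.08
tool_pos: [414.3, -28.1, 224.9]
tcp_rot: [179.3, 0.3, 94.6]
ft_force: [-0.5, -0.4, -0.4]
finger_gap: 54.6
```

Run:
```python
from h import *
plan((411.5,-22,100),(180,0,94.4),4)
```

```text
at [414.3 -28.1 224.9] [179.3   0.3  94.6] t 32.1
[[0.0017, -0.001, 0.0312], [0.003, 0.001, 0.001]]
[[0.0017, -0.0009, 0.0312], [0.003, 0.001, 0.001]]
[[0.0017, -0.0008, 0.0312], [0.003, 0.001, 0.001]]
[[0.0016, -0.0007, 0.0312], [0.003, 0.001, 0.001]]
```

play_rows(
  deltas=[
    [[0.006, -0.003, 0.03], [0.01, 0, 0], 0.5],
    [[0, 0, 0.04], [0, 0, 0], 0.5],
    [[0, 0, 0.04], [0, 0, 0], 0.5],
    [[0, 0, 0.01], [0, 0, 0], 0.5],
    [[0, 0, 0], [0, 0, 0], 0.5],
    [[0, 0, 0], [0, 0, 0], 0.5],
  ],
)

```text
time: 32.83
tool_pos: [415.9, -27.9, 105.5]
tcp_rot: [179.6, 0.4, 94.2]
ft_force: [-0.5, -1.0, -0.2]
finger_gap: 54.9
```

Run:
```python
from h import *
plan((411.5,-22,46),(180,0,94.4),3)
```

```text
at [415.9 -27.9 105.5] [179.6   0.4  94.2] t 32.8
[[0.0022, -0.0015, 0.0198], [0.002, 0.003, -0.001]]
[[0.0022, -0.0014, 0.0198], [0.002, 0.003, -0.001]]
[[0.0021, -0.0014, 0.0198], [0.002, 0.003, -0.001]]
```

play_rows(
  deltas=[
    [[0.006, -0.004, 0.0], [0.006, 0.006, 0], 0.5],
    [[0, 0, 0.02], [0, 0, 0], 0.5],
    [[0, 0, 0.018], [0, 0, 0], 0.5],
    [[0, 0, 0], [0, 0, 0], 0.5],
    [[0, 0, 0], [0, 0, 0], 0.5],
  ],
)

```text
time: 33.45
tool_pos: [415.9, -21.8, 73.5]
tcp_rot: [179.4, 0.2, 94.2]
ft_force: [-0.3, -0.3, -0.8]
finger_gap: 54.6
```

play_rows(
  deltas=[
    [[0, -0.004, 0.008], [0.008, 0, 0], 0.5],
    [[0, 0, 0.008], [0, 0, 0], 0.5],
    [[0, 0, 0.008], [0, 0, 0], 0.5],
    [[0, 0, 0.002], [0, 0, 0], 0.5],
    [[0, 0, 0], [0, 0, 0], 0.5],
  ],
)

```text
time: 34.08
tool_pos: [412.6, -22.3, 47.1]
tcp_rot: [179.8, 0.2, 94.2]
ft_force: [0.1, -0.4, -0.4]
finger_gap: 54.8
```

play_rows(
  deltas=[
    [[0, 0, 0.0015], [0, 0, 0], 0.5],
    [[0, 0, 0], [0, 0, 0], 0.25],
    [[0, 0, 0], [0, 0, 0], 0.0],
    [[0, 0, 0], [0, 0, 0], 0.0],
    [[0, 0, -0.05], [0, 0, 0], 0],
    [[0, 0, -0.06], [0, 0, 0], 0],
    [[0, 0, -0.06], [0, 0, 0], 0],
    [[0, 0, 0], [0, 0, 0], 0],
  ],
)

```text
time: 35.08
tool_pos: [411.4, -21.7, 221.0]
tcp_rot: [179.8, 0.2, 94.2]
ft_force: [0.4, -0.2, -0.7]
finger_gap: 85.6
```

Run:
```python
from h import *
r_=r.sense();P=pose();im=snap("wrist","w13.png");print(P[0].round(1),r_["joint_pos"].round(1))
g=wproj((411.5,-22,60),P); d=dot(im,g,20); print(g,d,wray(d[0],60,P)[:2].round(1))
g=wproj((417,-99,60),P); d=dot(im,g,10); print(g,d,wray(d[0],60,P)[:2].round(1))
a=snap("top","t13.png")
g=proj("top",(606,-119,123)); d=dot(a,g,4); print("stack",g,d,ray("top",d[0],123)[:2])
sh=snap("scene")
cv2.imwrite("pics/c13.png",np.hstack([cv2.resize(a[140:300,130:350],(400,291),interpolation=cv2.INTER_CUBIC),cv2.resize(sh[150:310,210:430],(400,291),interpolation=cv2.INTER_CUBIC)]))
```

```text
[411.4 -21.7 221. ] [-1.000e+01 -2.310e+01  1.142e+02 -1.000e-01  8.870e+01 -1.430e+01]
[275.59616454 192.04203577] ((np.float64(287.54901960784315), np.float64(198.7058823529412)), 51, 31) [423.6 -27.9]
[275.44292674 262.95480488] ((np.float64(275.9142857142857), np.float64(262.6857142857143)), 35, 28) [417.5 -98.6]
stack [283.88437845 184.41694818] ((np.float64(284.5), np.float64(183.5)), 4, 40) [ 608.70977486 -120.80555816]
```

View pics/c13.png

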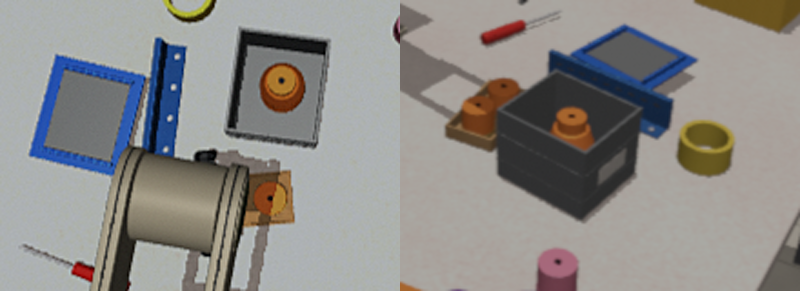

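Run:
```python
import cv2
a=cv2.imread("pics/w13.png")[100:340,170:390]; cv2.imwrite("pics/w13c.png",cv2.resize(a,None,fx=2.2,fy=2.2))
```

```text
(no output)
```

View pics/w13c.png

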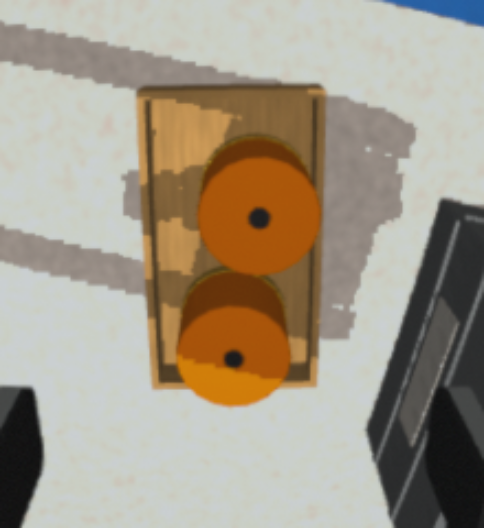

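The tray holds both drums. Drum 2's dot is at (259,218) in the crop, 12 mm to one side, but it looks upright with its base arc square beneath it. The stack is fine. Next is the lid, so I'm checking the clearance to the box at the left edge of the bench.

Run:
```python
from h import *
for p in [(375,150),(406,160),(443,140),(374,130)]: print("scene",p,ray("scene",p,0)[:2].round())
for p in [(78,207),(88,145),(70,202)]: print("top",p,[ray("top",p,z)[:2].round() for z in(0,100,150)])
plan((600,400,260),(120,0,-12.6),16)
```

```text
scene (375, 150) [560. 556.]
scene (406, 160) [691. 547.]
scene (443, 140) [763. 791.]
scene (374, 130) [489. 719.]
top (78, 207) [array([553., 542.]), array([543., 495.]), array([538., 471.])]
top (88, 145) [array([754., 518.]), array([731., 472.]), array([719., 450.])]
top (70, 202) [array([569., 568.]), array([558., 519.]), array([552., 495.])]
at [407.9 -21.1 214.3] [-179.6    0.    94.2] t 35.2
[[0.0254, 0.0139, -0.003], [-0.045, -0.06, 0.105]]
[[0.0265, 0.0113, -0.004], [-0.045, -0.06, 0.105]]
[[0.0273, 0.0087, -0.0051], [-0.045, -0.06, 0.105]]
[[0.0277, 0.0061, -0.0064], [-0.045, -0.06, 0.105]]
[[0.0278, 0.0035, -0.0079], [-0.045, -0.06, 0.105]]
[[0.0275, 0.001, -0.0094], [-0.045, -0.06, 0.105]]
[[0.0268, -0.0014, -0.0111], [-0.045, -0.06, 0.105]]
[[0.0259, -0.0036, -0.0128], [-0.045, -0.06, 0.105]]
[[0.0246, -0.0056, -0.0145], [-0.045, -0.06, 0.105]]
[[0.023, -0.0074, -0.0162], [-0.045, -0.06, 0.105]]
[[0.0211, -0.009, -0.0179], [-0.045, -0.06, 0.105]]
[[0.019, -0.0102, -0.0195], [-0.045, -0.06, 0.105]]
[[0.0166, -0.0112, -0.0211], [-0.045, -0.06, 0.105]]
[[0.0141, -0.0118, -0.0225], [-0.045, -0.06, 0.105]]
[[0.0115, -0.0121, -0.0238], [-0.045, -0.06, 0.105]]
[[0.0087, -0.0121, -0.025], [-0.045, -0.06, 0.105]]
```

Run:
```python
from h import *
plan((595,360,230),(135,0,-12.6),14)
```

```text
at [407.9 -21.1 214.3] [-179.6    0.    94.2] t 35.2
[[0.0262, 0.0153, -0.0012], [-0.039, -0.052, 0.126]]
[[0.0278, 0.012, -0.0021], [-0.039, -0.052, 0.126]]
[[0.0289, 0.0085, -0.0032], [-0.039, -0.052, 0.126]]
[[0.0296, 0.005, -0.0044], [-0.039, -0.052, 0.126]]
[[0.0297, 0.0015, -0.0058], [-0.039, -0.052, 0.126]]
[[0.0294, -0.002, -0.0074], [-0.039, -0.052, 0.126]]
[[0.0285, -0.0053, -0.009], [-0.039, -0.052, 0.126]]
[[0.0271, -0.0084, -0.0107], [-0.039, -0.052, 0.126]]
[[0.0253, -0.0113, -0.0124], [-0.039, -0.052, 0.126]]
[[0.023, -0.0138, -0.0142], [-0.039, -0.052, 0.126]]
[[0.0204, -0.016, -0.0159], [-0.039, -0.052, 0.126]]
[[0.0174, -0.0177, -0.0175], [-0.039, -0.052, 0.126]]
[[0.0141, -0.019, -0.019], [-0.039, -0.052, 0.126]]
[[0.0107, -0.0198, -0.0204], [-0.039, -0.052, 0.126]]
```

play_rows(
  deltas=[
    [[0.026, 0.015, -0.006], [-0.039, -0.052, 0.126], 0.42],
    [[0.028, 0.012, -0.006], [-0.039, -0.052, 0.126], 0.42],
    [[0.029, 0.0085, -0.006], [-0.039, -0.052, 0.126], 0.42],
    [[0.0296, 0.005, -0.006], [-0.039, -0.052, 0.126], 0.42],
    [[0.0297, 0.0015, -0.006], [-0.039, -0.052, 0.126], 0.42],
    [[0.0294, -0.002, -0.008], [-0.039, -0.052, 0.126], 0.42],
    [[0.0285, -0.0053, -0.009], [-0.039, -0.052, 0.126], 0.42],
    [[0.027, -0.0084, -0.011], [-0.039, -0.052, 0.126], 0.42],
  ],
)

```text
time: 36.22
tool_pos: [512.2, 197.8, 217.6]
tcp_rot: [153.0, 12.5, 30.5]
ft_force: [0.1, -0.6, 0.2]
finger_gap: 49.9
```

Run:
```python
from h import *
s=r.sense();print(s["joint_pos"].round(0),s["finger_gap"])
plan((595,360,230),(135,0,-12.6),7)
```

```text
[ 33.  12.  87. -27.  94.  90.] 49.89133239512971
at [512.2 197.8 217.6] [153.   12.5  30.5] t 36.2
[[0.0211, -0.0095, -0.0121], [-0.031, -0.039, 0.104]]
[[0.0195, -0.0112, -0.0132], [-0.031, -0.039, 0.104]]
[[0.0177, -0.0127, -0.0143], [-0.031, -0.039, 0.104]]
[[0.0157, -0.014, -0.0154], [-0.031, -0.039, 0.104]]
[[0.0136, -0.0151, -0.0164], [-0.031, -0.039, 0.104]]
[[0.0113, -0.0158, -0.0174], [-0.031, -0.039, 0.104]]
[[0.0089, -0.0163, -0.0183], [-0.031, -0.039, 0.104]]
```

play_rows(
  deltas=[
    [[0.021, -0.0095, -0.013], [-0.031, -0.039, 0.104], 0.42],
    [[0.0195, -0.011, -0.014], [-0.031, -0.039, 0.104], 0.42],
    [[0.0177, -0.0127, -0.015], [-0.031, -0.039, 0.104], 0.42],
    [[0.0157, -0.014, -0.016], [-0.031, -0.039, 0.104], 0.42],
    [[0.0136, -0.015, -0.017], [-0.031, -0.039, 0.104], 0.42],
    [[0.011, -0.016, -0.018], [-0.031, -0.039, 0.104], 0.42],
    [[0.009, -0.016, -0.018], [-0.031, -0.039, 0.104], 0.42],
    [[0, 0, 0], [0, 0, 0], 0.42],
  ],
)

```text
time: 37.22
tool_pos: [589.7, 358.3, 203.1]
tcp_rot: [133.2, 1.5, -11.8]
ft_force: [0.0, 0.5, -2.2]
finger_gap: 49.6
```

Run:
```python
from h import *
s=r.sense();print(s["joint_pos"].round(0),s["finger_gap"])
plan((590,325,110),(135,0,-12.6),5)
a=snap("top","t14.png")
cs,m=blobs(a,(100,120,60),(125,255,255),150)
for c in cs:
    (x,y),(w,h),an=cv2.minAreaRect(c)
    if 130<x<250: print(round(x),round(y),round(w),round(h),round(an),[ray("top",p,40)[:2].round().tolist() for p in cv2.boxPoints(((x,y),(w,h),an))])
```

```text
[ 40.  67.  18. -35. 130. 127.] 49.55687195665787
at [589.7 358.3 203.1] [133.2   1.5 -11.8] t 37.2
[[0.0019, -0.0091, 0.0175], [0.006, 0.002, 0.006]]
[[0.0018, -0.009, 0.0175], [0.006, 0.002, 0.006]]
[[0.0018, -0.0089, 0.0176], [0.006, 0.002, 0.006]]
[[0.0017, -0.0088, 0.0176], [0.006, 0.002, 0.006]]
[[0.0016, -0.0087, 0.0177], [0.006, 0.002, 0.006]]
178 203 51 57 14 [[493.0, 310.0], [667.0, 271.0], [628.0, 115.0], [454.0, 155.0]]
219 203 17 83 7 [[436.0, 125.0], [694.0, 99.0], [687.0, 44.0], [429.0, 72.0]]
```

play_rows(
  deltas=[
    [[0.0, -0.012, 0.018], [0.006, 0.002, 0.006], 0.42],
    [[0.0, -0.012, 0.018], [0.006, 0.002, 0.006], 0.42],
    [[0.0, -0.012, 0.018], [0.006, 0.002, 0.006], 0.42],
    [[0.0, -0.012, 0.018], [0.006, 0.002, 0.006], 0.42],
    [[0.0, 0, 0.01], [0, 0, 0], 0.42],
    [[0, 0, 0], [0, 0, 0], 0.42],
  ],
)

```text
time: 38.02
tool_pos: [578.4, 327.5, 115.9]
tcp_rot: [134.9, 0.4, -12.0]
ft_force: [0.1, 0.4, 0.5]
finger_gap: 49.5
```

Run:
```python
from h import *
s=r.sense();print(s["joint_pos"].round(0))
plan((583,304,60),(135,0,-12.6),3)
sh=snap("scene","s15.png"); cv2.imwrite("pics/s15c.png",cv2.resize(sh[60:260,230:500],None,fx=2.5,fy=2.5,interpolation=cv2.INTER_CUBIC))
```

```text
[ 39.  59.  38. -30. 117. 135.]
at [578.4 327.5 115.9] [134.9   0.4 -12. ] t 38.0
[[0.0032, -0.008, 0.0183], [0.001, -0.001, 0.004]]
[[0.0032, -0.008, 0.0183], [0.001, -0.001, 0.004]]
[[0.0032, -0.008, 0.0183], [0.001, -0.001, 0.004]]
```

View pics/s15c.png

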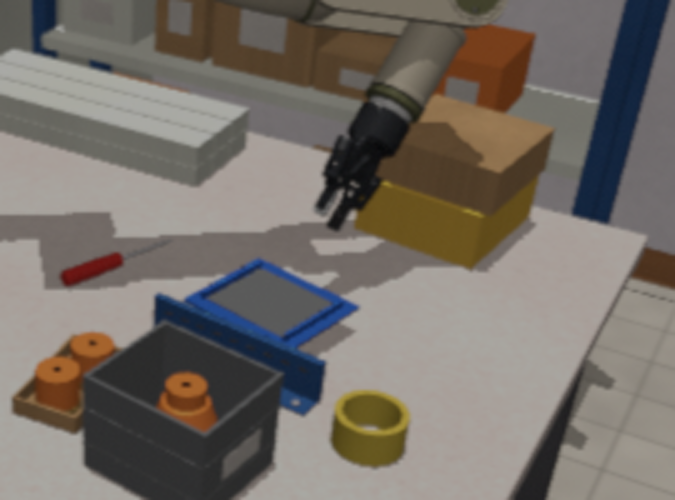

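Clearance is good: the gripper at (350,180) in the crop stays in front of the boxes. Both drums stand upright in the tray at (60,380) and (92,352), and the stack stands straight.

play_rows(
  deltas=[
    [[0.004, -0.008, 0.018], [0, 0, 0], 0.42],
    [[0.003, -0.008, 0.018], [0, 0, 0], 0.42],
    [[0.0, -0.008, 0.018], [0, 0, 0], 0.42],
    [[0, 0, 0], [0, 0, 0], 0.42],
    [[0, 0, 0], [0, 0, 0], 0.42],
  ],
)

```text
time: 38.7
tool_pos: [580.6, 303.9, 57.8]
tcp_rot: [135.0, 0.4, -12.0]
ft_force: [0.1, -0.4, 0.1]
finger_gap: 49.4
```

Run:
```python
from h import *
plan((583,303,32),(135,0,-12.6),2)
P=pose();im=snap("wrist","w16.png")
```

```text
at [580.6 303.9  57.8] [135.    0.4 -12. ] t 38.7
[[0.0013, -0.009, 0.0092], [0.0, -0.001, 0.006]]
[[0.0013, -0.009, 0.0092], [0.0, -0.001, 0.006]]
```

View pics/w16.png

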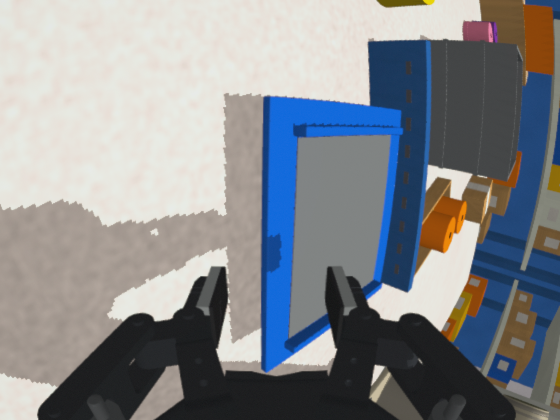

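The lid rim (column 264) lies between the fingers: lower finger at (215,290), upper at (340,290) over the plate. I'll go down, then slide under.

play_rows(
  deltas=[
    [[0, -0.009, 0.009], [0, 0, 0], 0.42],
    [[0, -0.009, 0.009], [0, 0, 0], 0.42],
    [[0, 0, 0], [0, 0, 0], 0.42],
    [[0, 0, 0], [0, 0, 0], 0.42],
  ],
)

```text
time: 39.25
tool_pos: [580.7, 304.8, 30.9]
tcp_rot: [135.0, 0.3, -12.0]
ft_force: [1.0, 0.3, 0.9]
finger_gap: 49.6
```

play_rows(
  deltas=[
    [[0, 0.007, 0.007], [0, 0, 0], 0.42],
    [[0, 0.007, 0.007], [0, 0, 0], 0.42],
    [[0, 0.007, 0.007], [0, 0, 0], 0.42],
    [[0, 0, 0], [0, 0, 0], 0.42],
  ],
)

```text
time: 39.75
tool_pos: [575.0, 275.8, 32.3]
tcp_rot: [135.1, 0.2, -11.9]
ft_force: [0.3, -0.7, -0.3]
finger_gap: 49.6
```

play_rows(
  deltas=[
    [[0, 0.006, 0.006], [0, 0, 0], 0.42],
    [[0, 0.006, 0.006], [0, 0, 0], 0.42],
    [[0, 0, 0], [0, 0, 0], 0.42],
    [[0, 0, 0], [0, 0, 0], 0.42],
  ],
)

```text
time: 40.25
tool_pos: [571.6, 258.9, 32.8]
tcp_rot: [135.2, 0.2, -11.9]
ft_force: [-0.2, 0.5, -0.2]
finger_gap: 49.5
```

Run:
```python
from h import *
print(r.sense()["ft_force"],r.sense()["joint_pos"].round(0)); plan((571,256,32),(135,0,-12.6),1)
im=snap("wrist","w17.png"); cv2.imwrite("pics/w17c.png",im[80:420,150:420])
```

```text
[-0.22860878  0.5112714  -0.1803389 ] [ 36.  55.  54. -29. 105. 138.]
at [571.6 258.9  32.8] [135.2   0.2 -11.9] t 40.2
[[-0.0, 0.0015, 0.0027], [-0.003, -0.006, 0.011]]
```

View pics/w17c.png

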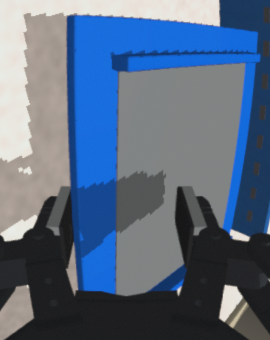

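Geometry check: the lower finger reaches about 10 mm under the rim, as planned. Now lift in small steps.

play_rows(
  deltas=[
    [[0, 0.009, -0.0043], [0, 0, 0], 0.42],
    [[0, 0.009, -0.0043], [0, 0, 0], 0.42],
    [[0, 0.009, -0.0043], [0, 0, 0], 0.42],
    [[0, 0, 0], [0, 0, 0], 0.42],
  ],
)

```text
time: 40.8
tool_pos: [570.0, 249.0, 63.6]
tcp_rot: [135.2, 0.1, -11.9]
ft_force: [0.3, 0.6, -0.8]
finger_gap: 49.8
```

```bash
cat >> h.py <<'E'
def sz():
    t,R=pose(); n=np.array([-.215,-.977]); s=(t[:2]-[571.6,258.9])@n+32; return "s,z",round(s,1),round(t[2],1),"lat",round((t[:2]-[571.6,258.9])@[.977,-.215],1)
E
python3 - <<'E'
from h import *
s=r.sense();print(sz(),s["tcp_rot"].round(1),s["ft_force"].round(1))
im=snap("wrist","w18.png"); a=snap("scene","s18.png"); cv2.imwrite("pics/c18.png",np.hstack([cv2.resize(im,(400,300)),cv2.resize(a[120:240,290:450],(400,300),interpolation=cv2.INTER_CUBIC)]))
E
```

```text
('s,z', np.float64(42.0), np.float64(63.6), 'lat', np.float64(0.5)) [ 1.352e+02  1.000e-01 -1.190e+01] [ 0.3  0.6 -0.8]
```

View pics/c18.png

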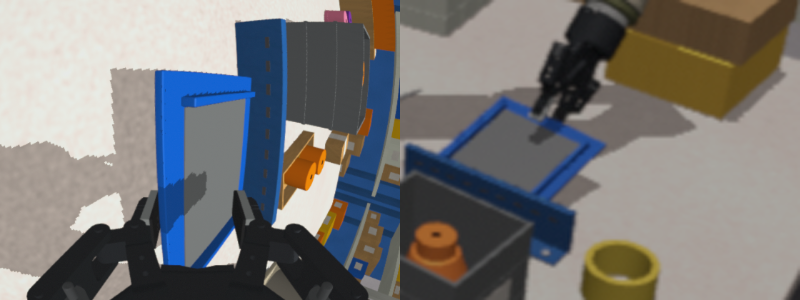

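play_rows(
  deltas=[
    [[0, 0.009, -0.0007], [0, 0, 0], 0.42],
    [[0, 0.009, -0.0007], [0, 0, 0], 0.42],
    [[0, 0.0085, -0.0007], [0, 0, 0], 0.42],
    [[0, 0, 0], [0, 0, 0], 0.42],
  ],
)

```text
time: 41.4
tool_pos: [565.4, 230.5, 83.4]
tcp_rot: [135.1, 0.2, -11.9]
ft_force: [-0.2, 1.2, -1.5]
finger_gap: 49.3
```

Run:
```python
from h import *
s=r.sense();print(sz(),s["tcp_rot"].round(1),s["ft_force"].round(1),s["joint_pos"].round(0))
a=snap("top","t19.png")
cs,m=blobs(a,(100,110,40),(125,255,255),60)
for c in cs:
    (x,y),(w,h),an=cv2.minAreaRect(c)
    if 130<x<250: print(round(x),round(y),round(w),round(h),round(an),"hull",cv2.approxPolyDP(cv2.convexHull(c),3,True)[:,0].tolist())
g=[proj("top",X).round().tolist() for X in [(493,310,40),(667,271,40),(628,115,40),(454,155,40)]];print(g)
# expected for 30deg tilt: far rim corners
n=np.array([-.215,-.977]);l=np.array([.977,-.215]);c0=np.array([580,290.5])
for th in (0,30):
    E=(0,40) if th==0 else (27,85); N=(160,40) if th==0 else (172,5)
    print(th,[proj("top",np.r_[c0+n*p[0]+l*q,p[1]]).round().tolist() for p in(E,N) for q in(-90,90)])
```

```text
('s,z', np.float64(61.1), np.float64(83.4), 'lat', np.float64(0.1)) [135.1   0.2 -11.9] [-0.2  1.2 -1.5] [ 34.  48.  60. -30. 106. 136.]
192 199 73 83 8 hull [[231, 166], [222, 245], [152, 226], [167, 170], [216, 161]]
[[146.0, 225.0], [160.0, 169.0], [209.0, 181.0], [196.0, 237.0]]
0 [[146.0, 225.0], [160.0, 169.0], [196.0, 236.0], [209.0, 180.0]]
30 [[150.0, 226.0], [164.0, 168.0], [202.0, 237.0], [215.0, 182.0]]
```

play_rows(
  deltas=[
    [[0, 0.01, -0.0009], [0, 0, 0], 0.42],
    [[0, 0.01, -0.0009], [0, 0, 0], 0.42],
    [[0, 0.01, -0.0009], [0, 0, 0], 0.42],
    [[0, 0.0095, -0.0009], [0, 0, 0], 0.42],
    [[0, 0, 0], [0, 0, 0], 0.42],
  ],
)

```text
time: 42.08
tool_pos: [559.6, 204.2, 115.6]
tcp_rot: [135.1, 0.3, -11.9]
ft_force: [1.2, 2.0, -0.3]
finger_gap: 49.5
```

Run:
```python
from h import *
s=r.sense();print(sz(),s["tcp_rot"].round(1),s["ft_force"].round(1),s["joint_pos"].round(0))
a=snap("top","t20.png")
cs,m=blobs(a,(100,110,40),(125,255,255),60)
for c in cs:
    (x,y),(w,h),an=cv2.minAreaRect(c)
    if 130<x<250: print(round(x),round(y),round(w),round(h),round(an),"hull",cv2.approxPolyDP(cv2.convexHull(c),3,True)[:,0].tolist())
n=np.array([-.215,-.977]);l=np.array([.977,-.215]);c0=np.array([580,290.5])
for th in (30,45,60):
    t=np.radians(th);E=(169-160*np.cos(t)-6*np.sin(t),160*np.sin(t)+6*np.cos(t))
    print(th,[proj("top",np.r_[c0+n*E[0]+l*q,E[1]]).round().tolist() for q in(-90,90)])
```

```text
('s,z', np.float64(88.0), np.float64(115.6), 'lat', np.float64(0.1)) [135.1   0.3 -11.9] [ 1.2  2.  -0.3] [ 33.  43.  64. -31. 106. 135.]
199 199 67 83 14 hull [[231, 166], [222, 245], [157, 228], [171, 171], [216, 161]]
30 [[150.0, 226.0], [164.0, 168.0]]
45 [[155.0, 227.0], [169.0, 168.0]]
60 [[163.0, 229.0], [178.0, 169.0]]
```

play_rows(
  deltas=[
    [[0, 0.009, 0.0005], [0.065, 0, 0], 0.42],
    [[0, 0.009, 0.001], [0.065, 0, 0], 0.42],
    [[0, 0.009, 0.0016], [0.065, 0, 0], 0.42],
    [[0, 0.009, 0.002], [0.065, 0, 0], 0.42],
    [[0, 0, 0], [0, 0, 0], 0.42],
  ],
)

```text
time: 42.75
tool_pos: [552.8, 174.0, 132.3]
tcp_rot: [150.4, 0.4, -11.8]
ft_force: [0.5, 1.3, -0.9]
finger_gap: 49.6
```

```bash
cat > chk.py <<'E'
from h import *
import sys
s=r.sense();print(sz(),s["tcp_rot"].round(1),s["ft_force"].round(1),s["joint_pos"].round(0),s["finger_gap"].round(1))
a=snap("top",f"t{s['time']:.1f}.png")
cs,m=blobs(a,(100,110,40),(125,255,255),60)
for c in cs:
    (x,y),(w,h),an=cv2.minAreaRect(c)
    if 130<x<250: print("hull",cv2.approxPolyDP(cv2.convexHull(c),3,True)[:,0].tolist())
n=np.array([-.215,-.977]);l=np.array([.977,-.215]);c0=np.array([580,290.5])
for th in map(float,sys.argv[1:]):
    t=np.radians(th);E=(169-160*np.cos(t)-6*np.sin(t),160*np.sin(t)+6*np.cos(t))
    print(th,[proj("top",np.r_[c0+n*E[0]+l*q,E[1]]).round().tolist() for q in(-90,90)])
E
python3 chk.py 45 60 75
```

```text
Traceback (most recent call last):
  File "chk.py", line 3, in <module>
    s=r.sense();print(sz(),s["tcp_rot"].round(1),s["ft_force"].round(1),s["joint_pos"].round(0),s["finger_gap"].round(1))
                                                                                                ^^^^^^^^^^^^^^^^^^^^^
AttributeError: 'float' object has no attribute 'round'
```

```bash
sed -i 's/s\["finger_gap"\].round(1)/round(s["finger_gap"],1)/' chk.py; python3 chk.py 45 60 75
```

```text
('s,z', np.float64(118.9), np.float64(132.3), 'lat', np.float64(-0.1)) [150.4   0.4 -11.8] [ 0.5  1.3 -0.9] [ 26.  27.  78. -23.  95. 130.] 49.6
hull [[231, 166], [222, 245], [166, 231], [179, 173], [216, 161]]
45.0 [[155.0, 227.0], [169.0, 168.0]]
60.0 [[163.0, 229.0], [178.0, 169.0]]
75.0 [[174.0, 232.0], [189.0, 171.0]]
```

play_rows(
  deltas=[
    [[0, 0.009, 0.001], [0.065, 0, 0], 0.42],
    [[0, 0.009, 0.0014], [0.065, 0, 0], 0.42],
    [[0, 0.009, 0.002], [0.065, 0, 0], 0.42],
    [[0, 0.009, 0.0025], [0.065, 0, 0], 0.42],
    [[0, 0, 0], [0, 0, 0], 0.42],
  ],
)

```text
time: 43.42
tool_pos: [544.0, 142.4, 136.1]
tcp_rot: [165.1, 0.8, -11.4]
ft_force: [0.3, 0.4, 0.5]
finger_gap: 49.8
```

```bash
python3 chk.py 75 85
```

```text
('s,z', np.float64(151.8), np.float64(136.1), 'lat', np.float64(-1.9)) [165.1   0.8 -11.4] [0.3 0.4 0.5] [ 18.  14.  90. -13.  85. 121.] 49.8
hull [[216, 161], [231, 166], [222, 245], [178, 234], [188, 175]]
75.0 [[174.0, 232.0], [189.0, 171.0]]
85.0 [[183.0, 234.0], [198.0, 172.0]]
```

play_rows(
  deltas=[
    [[0, -0.005, 0], [0, 0, 0], 0.55],
    [[0, -0.005, 0], [0, 0, 0], 0.68],
    [[0, -0.005, 0], [0, 0, 0], 0.8],
    [[0, -0.003, 0], [0, 0, 0], 0.95],
    [[0, 0, 0], [0, 0, 0], 1.0],
    [[0, 0, 0], [0, 0, 0], 1.0],
  ],
  force=40,
)

```text
time: 44.22
tool_pos: [547.0, 163.0, 129.5]
tcp_rot: [164.7, 0.9, -11.2]
ft_force: [0.4, -0.5, 2.4]
finger_gap: 5.5
```

```bash
python3 chk.py 75 85
```

```text
('s,z', np.float64(131.0), np.float64(129.5), 'lat', np.float64(-3.4)) [164.7   0.9 -11.2] [ 0.4 -0.5  2.4] [ 19.  16.  88. -13.  85. 123.] 5.5
hull [[216, 161], [231, 166], [222, 245], [177, 234], [188, 175]]
75.0 [[174.0, 232.0], [189.0, 171.0]]
85.0 [[183.0, 234.0], [198.0, 172.0]]
```

Run:
```python
from h import *
plan((548,112,140),(-170,0,-5.8),6)
```

```text
at [547.  163.  129.5] [164.7   0.9 -11.2] t 44.3
[[0.0018, 0.0085, 0.0005], [0.074, 0.003, -0.016]]
[[0.0016, 0.0085, -0.0001], [0.074, 0.003, -0.016]]
[[0.0015, 0.0085, -0.0008], [0.074, 0.003, -0.016]]
[[0.0014, 0.0085, -0.0014], [0.074, 0.003, -0.016]]
[[0.0013, 0.0084, -0.002], [0.074, 0.003, -0.016]]
[[0.0011, 0.0082, -0.0026], [0.074, 0.003, -0.016]]
```

play_rows(
  deltas=[
    [[0, 0, -0.008], [0, 0, 0], 1],
    [[0.0015, 0.0085, 0], [0.074, 0.003, -0.016], 1],
    [[0.0015, 0.0085, 0], [0.074, 0.003, -0.016], 1],
    [[0.0015, 0.0085, 0], [0.074, 0.003, -0.016], 1],
    [[0.0015, 0.0085, 0], [0.074, 0.003, -0.016], 1],
    [[0.001, 0.0084, 0], [0.074, 0.003, -0.016], 1],
    [[0.001, 0.008, 0], [0.074, 0.003, -0.016], 1],
    [[0, 0, 0], [0, 0, 0], 1],
  ],
)

```text
time: 45.28
tool_pos: [545.6, 115.2, 139.9]
tcp_rot: [-168.9, 0.3, -5.6]
ft_force: [0.2, 0.1, -3.8]
finger_gap: 5.0
```

```bash
python3 chk.py
python3 - <<'E'
from h import *
plan((548,109,134),(-168,0,-5.8),3)
E
```

```text
('s,z', np.float64(178.0), np.float64(139.9), 'lat', np.float64(5.5)) [-168.9    0.3   -5.6] [ 0.2  0.1 -3.8] [ -1.   3. 101.  11.  76.  92.] 5.0
hull [[191, 210], [223, 212], [221, 245], [205, 243], [190, 222]]
at [545.7 115.8 140.1] [-168.9    0.3   -5.6] t 45.3
[[0.001, 0.0025, 0.0016], [0.005, 0.002, 0.001]]
[[0.001, 0.0025, 0.0016], [0.005, 0.002, 0.001]]
[[0.001, 0.0026, 0.0015], [0.005, 0.002, 0.001]]
```

play_rows(
  deltas=[
    [[0, 0.003, 0.003], [0.006, 0, 0], 1],
    [[0, 0.003, 0.003], [0.006, 0, 0], 1],
    [[0, 0, 0], [0, 0, 0], 1],
    [[0, 0, 0], [0, 0, 0], 1],
  ],
)

```text
time: 45.82
tool_pos: [545.6, 113.0, 133.5]
tcp_rot: [-168.2, 0.2, -5.5]
ft_force: [-0.2, -1.2, -0.4]
finger_gap: 5.4
```

play_rows(
  deltas=[
    [[0, 0, 0.003], [0, 0, 0], 1],
    [[0, 0, 0], [0, 0, 0], 1],
    [[0, 0, 0], [0, 0, 0], 1],
  ],
)

```text
time: 46.2
tool_pos: [547.7, 113.5, 132.7]
tcp_rot: [-168.3, -0.0, -5.5]
ft_force: [0.6, -1.1, -0.7]
finger_gap: 4.8
```

play_rows(
  deltas=[
    [[0, 0.004, -0.001], [0.02, 0, 0], 1],
    [[0, 0.003, 0], [0.02, 0, 0], 1],
    [[0, 0, 0], [0, 0, 0], 1],
    [[0, 0, 0], [0, 0, 0], 1],
  ],
)

```text
time: 46.7
tool_pos: [546.9, 107.7, 132.0]
tcp_rot: [-165.6, 0.0, -5.5]
ft_force: [0.8, 3.5, -1.1]
finger_gap: 5.2
```

```bash
python3 chk.py
```

```text
('s,z', np.float64(185.0), np.float64(132.0), 'lat', np.float64(8.3)) [-165.6    0.    -5.5] [ 0.8  3.5 -1.1] [ -4.   3. 102.  15.  75.  88.] 5.2
hull [[194, 209], [226, 214], [222, 245], [205, 243], [192, 222]]
hull [[215, 162], [231, 166], [231, 171], [215, 168]]
```

play_rows(
  deltas=[
    [[0, 0, 0], [0, 0, 0], 0.9],
    [[0, 0, 0], [0, 0, 0], 0.8],
    [[0, 0, 0], [0, 0, 0], 0.7],
    [[0, 0, -0.02], [0, 0, 0], 0.7],
    [[0, 0, -0.03], [0, 0, 0], 0.7],
    [[0, 0, -0.04], [0, 0, 0], 0.7],
    [[0, 0, -0.04], [0, 0, 0], 0.7],
    [[0, 0, 0], [0, 0, 0], 0],
  ],
)

```text
time: 47.75
tool_pos: [543.0, 73.4, 261.0]
tcp_rot: [-165.9, 0.1, -5.4]
ft_force: [0.1, -0.2, 0.4]
finger_gap: 42.6
```

```bash
python3 chk.py;  python3 - <<'E'
from h import *
P=pose(); im=snap("wrist","w21.png"); cs,m=blobs(im,(100,110,40),(125,255,255),200)
for c in cs: print(cv2.boundingRect(c),cv2.approxPolyDP(cv2.convexHull(c),6,True)[:,0].tolist())
u=np.array([-.023,-.245,.969])
# expected lid outline: B mid, +-90 along fence
B=np.array([547,107.7,132])-134*u; l=np.array([.995,-.101,0])
print(B,[wproj(B+k*u+q*l,P).round().tolist() for k in(0,160) for q in(-90,90)],[proj("top",B+k*u+q*l).round().tolist() for k in(0,160) for q in(-90,90)])
E
```

```text
('s,z', np.float64(219.4), np.float64(261.0), 'lat', np.float64(12.0)) [-1.659e+02  1.000e-01 -5.400e+00] [ 0.1 -0.2  0.4] [-7. -3. 94. 14. 89. 88.] 42.6
hull [[196, 204], [226, 210], [222, 245], [205, 243], [194, 222]]
(236, 48, 100, 255) [[335, 57], [325, 256], [270, 302], [238, 237], [236, 139], [288, 49]]
[550.082 140.53    2.154] [[273.0, 234.0], [273.0, 98.0], [272.0, 302.0], [272.0, 95.0]] [[200.0, 236.0], [206.0, 180.0], [203.0, 235.0], [210.0, 172.0]]
```

Run:
```python
from h import *
plan((556,185,265),(104,0,-5.8),11)
```

```text
at [541.3  74.  257. ] [-165.9    0.4   -5.4] t 47.9
[[0.0004, -0.01, 0.0018], [-0.143, 0.0, 0.001]]
[[0.0004, -0.0102, 0.0003], [-0.143, 0.0, 0.001]]
[[0.0004, -0.0101, -0.0011], [-0.143, 0.0, 0.001]]
[[0.0004, -0.0099, -0.0026], [-0.143, 0.0, 0.001]]
[[0.0003, -0.0094, -0.0039], [-0.143, 0.0, 0.001]]
[[0.0003, -0.0087, -0.0052], [-0.143, 0.0, 0.001]]
[[0.0003, -0.0079, -0.0064], [-0.143, 0.0, 0.001]]
[[0.0003, -0.0069, -0.0075], [-0.143, 0.0, 0.001]]
[[0.0003, -0.0058, -0.0084], [-0.143, 0.0, 0.001]]
[[0.0003, -0.0045, -0.0091], [-0.143, 0.0, 0.001]]
[[0.0003, -0.0032, -0.0097], [-0.143, 0.0, 0.001]]
```

play_rows(
  deltas=[
    [[0, -0.01, 0.0], [-0.143, 0, 0], 0],
    [[0, -0.01, -0.002], [-0.143, 0, 0], 0],
    [[0, -0.01, -0.003], [-0.143, 0, 0], 0],
    [[0, -0.01, -0.004], [-0.143, 0, 0], 0],
    [[0, -0.0094, -0.005], [-0.143, 0, 0], 0],
    [[0, -0.0087, -0.006], [-0.143, 0, 0], 0],
    [[0, -0.008, -0.007], [-0.143, 0, 0], 0],
    [[0, -0.007, -0.008], [-0.143, 0, 0], 0],
  ],
)

```text
time: 48.85
tool_pos: [545.9, 156.0, 260.9]
tcp_rot: [126.1, 0.9, -5.4]
ft_force: [0.9, -1.0, -0.7]
finger_gap: 85.6
```

Run:
```python
from h import *
print(r.sense()["joint_pos"].round(0));plan((556,185,260),(104,0,-5.8),4)
```

```text
[ 34.  32.  68. -43. 114. 123.]
at [545.9 156.  260.9] [126.1   0.9  -5.4] t 48.9
[[0.0018, -0.0046, -0.0059], [-0.097, 0.0, 0.004]]
[[0.0018, -0.004, -0.0063], [-0.097, 0.0, 0.004]]
[[0.0018, -0.0034, -0.0067], [-0.097, 0.0, 0.004]]
[[0.0018, -0.0027, -0.007], [-0.097, 0.0, 0.004]]
```

play_rows(
  deltas=[
    [[0.002, -0.0046, -0.005], [-0.097, 0, 0.004], 0],
    [[0.002, -0.004, -0.005], [-0.097, 0, 0.004], 0],
    [[0.002, -0.0034, -0.005], [-0.097, 0, 0.004], 0],
    [[0.002, -0.0027, -0.005], [-0.097, 0, 0.004], 0],
    [[0, 0, 0], [0, 0, 0], 0],
    [[0, 0, 0], [0, 0, 0], 0],
  ],
)

```text
time: 49.6
tool_pos: [552.6, 182.3, 243.4]
tcp_rot: [102.3, 1.1, -5.2]
ft_force: [0.8, 0.3, 0.3]
finger_gap: 85.5
```

Run:
```python
from h import *
print(r.sense()["joint_pos"].round(0));plan((553,165,95),(104,0,-5.8),5)
sh=snap("scene","s22.png"); cv2.imwrite("pics/s22c.png",cv2.resize(sh[60:260,230:500],None,fx=2.5,fy=2.5,interpolation=cv2.INTER_CUBIC))
```

```text
[ 39.  51.  57. -59. 126. 122.]
at [552.6 182.3 243.4] [102.3   1.1  -5.2] t 49.6
[[0.001, -0.0283, 0.0097], [0.006, -0.001, 0.004]]
[[0.0009, -0.0282, 0.0098], [0.006, -0.001, 0.004]]
[[0.0008, -0.0281, 0.01], [0.006, -0.001, 0.004]]
[[0.0007, -0.0281, 0.0102], [0.006, -0.001, 0.004]]
[[0.0005, -0.028, 0.0103], [0.006, -0.001, 0.004]]
```

View pics/s22c.png

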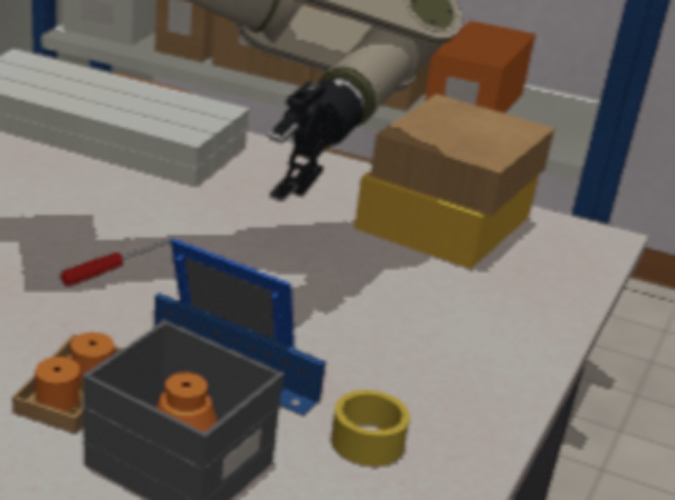

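The lid leans on the fence: its top corners are at (175,240) and (290,285) in the crop. The wrist centre works out 292 mm behind the TCP, which clears the boxes. Before going in I'm measuring the lid's top edge.

Run:
```python
from h import *
im=cv2.imread("pics/s22.png"); a=snap("top","t23.png")
for n,i in (("scene",im),("top",a)):
    cs,m=blobs(i,(100,110,40),(125,255,255),60)
    for c in cs:
        x,y,w,h=cv2.boundingRect(c)
        if (n=="scene" and 270<x<380 and y>120) or (n=="top" and 150<x<250): print(n,cv2.approxPolyDP(cv2.convexHull(c),2.5,True)[:,0].tolist())
u=np.array([-.023,-.245,.969]);w=np.array([.098,.964,.245]);B=np.array([550,140.5,2.2]); l=np.array([.995,-.101,0])
for n in("scene","top"): print(n,"top edge (grip side, under side)",[proj(n,B+160*u+k*w+q*l).round(1).tolist() for k in(3,-3) for q in(-90,90)])
print(ray("scene",(300,156),157).round(),ray("scene",(346,174),157).round())
```

```text
scene [[298, 156], [345, 174], [359, 205], [352, 224], [342, 221], [293, 188]]
top [[216, 161], [231, 166], [222, 245], [205, 243], [191, 221], [195, 188]]
scene top edge (grip side, under side) [[298.8, 153.8], [347.1, 172.1], [297.7, 154.9], [346.1, 173.3]]
top top edge (grip side, under side) [[201.6, 235.0], [208.9, 172.4], [203.7, 235.2], [211.0, 172.7]]
[466. 105. 157.] [637.  85. 157.]
```

play_rows(
  deltas=[
    [[0.001, -0.03, 0.008], [0.02, 0, 0], 0],
    [[0.001, -0.03, 0.008], [0.02, 0, 0], 0],
    [[0.001, -0.028, 0.008], [0.015, 0, 0], 0],
    [[0.001, -0.028, 0.008], [0, 0, 0], 0],
    [[0, -0.02, 0.008], [0, 0, 0], 0],
    [[0, 0, 0], [0, 0, 0], 0],
    [[0, 0, 0], [0, 0, 0], 0],
  ],
)

```text
time: 50.58
tool_pos: [557.2, 177.4, 105.0]
tcp_rot: [106.5, 0.4, -5.4]
ft_force: [-0.4, -0.2, -0.0]
finger_gap: 85.4
```

Run:
```python
from h import *
print(r.sense()["joint_pos"].round(0),r.sense()["ft_force"].round(1))
u=np.array([-.027,-.266,.964]);w=np.array([.097,.959,.267]);B=np.array([550,140.5,2.2])
plan(B+80*u+45*w,(105.5,0,-5.8),2); plan(B+80*u+5*w,(105.5,0,-5.8),4)
P=pose();im=snap("wrist","w24.png"); cv2.imwrite("pics/w24s.png",im)
```

```text
[ 38.  60.  56. -52. 118. 132.] [-0.4 -0.2 -0. ]
at [557.2 177.4 105. ] [106.5   0.4  -5.4] t 50.6
[[-0.0017, -0.0044, 0.0093], [-0.008, -0.002, 0.004]]
[[-0.0017, -0.0044, 0.0093], [-0.008, -0.002, 0.004]]
at [557.2 177.4 105. ] [106.5   0.4  -5.4] t 50.6
[[-0.0009, -0.002, 0.0147], [-0.004, -0.001, 0.002]]
[[-0.0009, -0.0021, 0.0147], [-0.004, -0.001, 0.002]]
[[-0.0009, -0.0021, 0.0147], [-0.004, -0.001, 0.002]]
[[-0.0009, -0.0022, 0.0146], [-0.004, -0.001, 0.002]]
```

View pics/w24s.png

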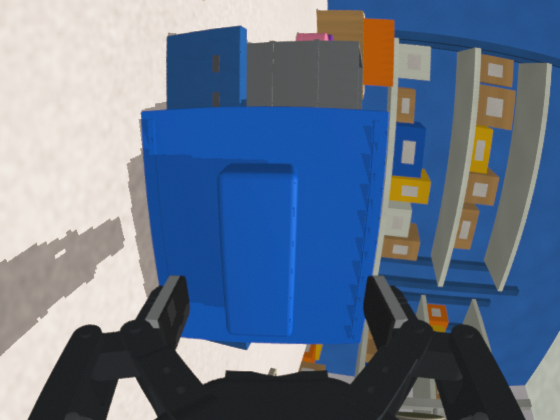

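The grip (columns 220–297, rows 168–335) sits between the fingers, about 10 mm toward the lower jaw, which agrees with the plan. Align, go in and grasp.

play_rows(
  deltas=[
    [[-0.0017, -0.0044, 0.006], [-0.008, -0.002, 0.004], 0],
    [[-0.0017, -0.0044, 0.006], [-0.008, 0, 0], 0],
    [[0, 0, 0], [0, 0, 0], 0],
    [[0, 0, 0], [0, 0, 0], 0],
  ],
)

```text
time: 51.12
tool_pos: [553.1, 168.7, 94.1]
tcp_rot: [105.6, 0.1, -5.6]
ft_force: [-0.8, 0.3, -0.3]
finger_gap: 85.2
```

Run:
```python
from h import *
u=np.array([-.027,-.266,.964]);w=np.array([.097,.959,.267]);B=np.array([550,140.5,2.2])
P=pose();im=snap("wrist","w25.png")
plan(B+80*u+5*w,(105.5,0,-5.8),3)
G=B+80*u; print([wproj(G+37*w+np.array([.995,-.101,0])*p+u*q,P).round().tolist() for p,q in((0,0),(55,0),(-55,0),(0,22),(0,-22))])
g=cv2.cvtColor(im,cv2.COLOR_BGR2GRAY).astype(int)
for row in (200,230): print(row,[int(v) for v in g[row,180:340:4]])
print([int(v) for v in g[120:350:5,258]])
```

```text
at [553.1 168.7  94. ] [ 1.056e+02  1.000e-01 -5.600e+00] t 51.2
[[-0.0001, -0.0003, 0.0156], [-0.0, -0.001, 0.001]]
[[-0.0001, -0.0003, 0.0156], [-0.0, -0.001, 0.001]]
[[-0.0001, -0.0003, 0.0156], [-0.0, -0.001, 0.001]]
[[274.0, 267.0], [274.0, 167.0], [274.0, 342.0], [314.0, 267.0], [234.0, 266.0]]
200 [65, 66, 67, 66, 65, 66, 66, 66, 65, 67, 66, 67, 56, 70, 75, 73, 76, 74, 75, 76, 75, 76, 76, 76, 77, 76, 77, 76, 76, 78, 76, 78, 95, 94, 77, 75, 78, 77, 76, 77]
230 [65, 65, 67, 66, 65, 65, 66, 66, 65, 66, 66, 66, 63, 65, 75, 76, 74, 75, 76, 74, 75, 75, 75, 75, 76, 75, 75, 77, 77, 77, 78, 78, 101, 80, 76, 76, 77, 77, 77, 77]
[75, 76, 77, 77, 77, 76, 77, 77, 66, 52, 56, 72, 75, 75, 75, 75, 75, 75, 75, 75, 75, 74, 74, 77, 73, 74, 74, 76, 74, 75, 76, 74, 74, 75, 74, 74, 74, 75, 74, 74, 74, 75, 74, 74, 75, 76]
```

play_rows(
  deltas=[
    [[0, -0.001, 0.014], [0, 0, 0], 0],
    [[0, 0, 0.014], [0, 0, 0], 0],
    [[0, 0, 0.01], [0, 0, 0], 0],
    [[0, 0, 0], [0, 0, 0], 0],
    [[0, 0, 0], [0, 0, 0], 0],
  ],
)

```text
time: 51.8
tool_pos: [549.2, 129.2, 82.2]
tcp_rot: [105.6, 0.1, -5.6]
ft_force: [-0.2, 0.5, 0.2]
finger_gap: 85.5
```

Run:
```python
from h import *
u=np.array([-.027,-.266,.964]);w=np.array([.097,.959,.267]);B=np.array([550,140.5,2.2])
plan(B+80*u+6*w,(105.5,0,-5.8),1); print(r.sense()["ft_force"].round(1))
```

```text
at [549.2 129.2  82.2] [ 1.056e+02  1.000e-01 -5.600e+00] t 51.8
[[-0.0004, -0.0001, 0.0045], [-0.001, -0.002, 0.002]]
[-0.2  0.5  0.2]
```

play_rows(
  deltas=[
    [[0, 0, 0.0035], [0, 0, 0], 0],
    [[0, 0, 0], [0, 0, 0], 0.3],
    [[0, 0, 0], [0, 0, 0], 0.6],
    [[0, 0, 0], [0, 0, 0], 0.6],
    [[0, 0, 0], [0, 0, 0], 0.6],
    [[0, 0, 0], [0, 0, 0], 0.6],
  ],
  force=80,
)

```text
time: 52.55
tool_pos: [549.2, 127.5, 80.6]
tcp_rot: [105.8, 0.1, -5.5]
ft_force: [-0.8, -0.3, -2.5]
finger_gap: 42.9
```

play_rows(
  deltas=[
    [[0, 0.006, -0.004], [0, 0, 0], 0.6],
    [[0, 0.012, -0.006], [0, 0, 0], 0.6],
    [[0, 0, 0], [0, 0, 0], 0.6],
  ],
)

```text
time: 52.92
tool_pos: [549.6, 132.2, 101.8]
tcp_rot: [105.7, 0.1, -5.5]
ft_force: [-0.1, 0.5, -3.2]
finger_gap: 42.9
```

play_rows(
  deltas=[
    [[0, 0.03, -0.01], [0, 0, 0], 0.6],
    [[0, 0.04, -0.014], [0, 0, 0], 0.6],
    [[0, 0.04, -0.014], [0, 0, 0], 0.6],
    [[0, 0.03, -0.01], [0, 0, 0], 0.6],
    [[0, 0, 0], [0, 0, 0], 0.6],
  ],
)

```text
time: 53.55
tool_pos: [550.1, 140.0, 253.2]
tcp_rot: [105.7, 0.2, -5.6]
ft_force: [0.1, -0.2, -3.7]
finger_gap: 42.8
```

Run:
```python
from h import *
print(r.sense()["joint_pos"].round(0),r.sense()["finger_gap"])
plan((560,60,290),(180,0,-7),12)
```

```text
[ 36.  44.  65. -57. 121. 124.] 42.837059993743296
at [550.1 140.  253.2] [105.7   0.2  -5.6] t 53.5
[[0.0015, 0.0047, 0.0055], [0.108, -0.001, 0.002]]
[[0.0015, 0.0053, 0.0049], [0.108, -0.001, 0.002]]
[[0.0015, 0.0058, 0.0043], [0.108, -0.001, 0.002]]
[[0.0015, 0.0062, 0.0037], [0.108, -0.001, 0.002]]
[[0.0015, 0.0066, 0.003], [0.108, -0.001, 0.002]]
[[0.0015, 0.0069, 0.0023], [0.108, -0.001, 0.002]]
[[0.0016, 0.0071, 0.0015], [0.108, -0.001, 0.002]]
[[0.0016, 0.0072, 0.0007], [0.108, -0.001, 0.002]]
[[0.0016, 0.0072, -0.0001], [0.108, -0.001, 0.002]]
[[0.0016, 0.0072, -0.0008], [0.108, -0.001, 0.002]]
[[0.0016, 0.007, -0.0016], [0.108, -0.001, 0.002]]
[[0.0016, 0.0068, -0.0023], [0.108, -0.001, 0.002]]
```

play_rows(
  deltas=[
    [[0.0015, 0.005, 0.003], [0.108, 0, 0], 0.6],
    [[0.0015, 0.006, 0.002], [0.108, 0, 0], 0.6],
    [[0.0015, 0.006, 0.002], [0.108, 0, 0], 0.6],
    [[0.0015, 0.006, 0.001], [0.108, 0, 0], 0.6],
    [[0.0015, 0.007, 0], [0.108, 0, 0], 0.6],
    [[0.0015, 0.007, 0], [0.108, 0, 0], 0.6],
    [[0.0015, 0.007, 0], [0.108, 0, 0], 0.6],
    [[0.0015, 0.007, -0.001], [0.108, 0, 0], 0.6],
  ],
)

```text
time: 54.55
tool_pos: [553.1, 100.5, 268.8]
tcp_rot: [156.1, 1.6, -5.6]
ft_force: [0.1, -0.6, -3.7]
finger_gap: 42.9
```

Run:
```python
from h import *
print(r.sense()["joint_pos"].round(0),r.sense()["finger_gap"])
plan((575,0,280),(180,0,-7),7)
```

```text
[ 18.  12.  80. -21.  99. 112.] 42.914656656743745
at [553.1 100.5 268.8] [156.1   1.6  -5.6] t 54.5
[[0.0045, 0.0135, 0.0041], [0.06, 0.003, 0.004]]
[[0.0045, 0.0137, 0.0033], [0.06, 0.003, 0.004]]
[[0.0046, 0.0138, 0.0025], [0.06, 0.003, 0.004]]
[[0.0046, 0.0139, 0.0017], [0.06, 0.003, 0.004]]
[[0.0047, 0.014, 0.0009], [0.06, 0.003, 0.004]]
[[0.0047, 0.014, 0.0], [0.06, 0.003, 0.004]]
[[0.0048, 0.014, -0.0008], [0.06, 0.003, 0.004]]
```

play_rows(
  deltas=[
    [[0.0045, 0.0135, 0.002], [0.06, 0.004, 0.003], 0.6],
    [[0.0045, 0.0137, 0.001], [0.06, 0.003, 0.003], 0.6],
    [[0.0045, 0.0138, 0], [0.06, 0.003, 0.003], 0.6],
    [[0.0045, 0.0139, 0], [0.06, 0.003, 0.003], 0.6],
    [[0.0045, 0.014, 0], [0.06, 0.003, 0.003], 0.6],
    [[0.0045, 0.014, -0.001], [0.06, 0.003, 0.003], 0.6],
    [[0.0045, 0.014, -0.001], [0.04, 0.003, 0.003], 0.6],
    [[0, 0, 0], [0, 0, 0], 0.6],
  ],
)

```text
time: 55.55
tool_pos: [567.8, -2.2, 271.4]
tcp_rot: [179.7, 1.7, -7.3]
ft_force: [-0.7, -0.1, -3.6]
finger_gap: 43.1
```

Run:
```python
from h import *
print(r.sense()["joint_pos"].round(0),r.sense()["finger_gap"]); P=pose(); print(P[0].round(1),r.sense()["tcp_rot"].round(1))
im=snap("wrist","w26.png"); snap("top","t26.png")
cs,m=blobs(im,(100,110,40),(125,255,255),300)
for c in cs: print(cv2.boundingRect(c),cv2.approxPolyDP(cv2.convexHull(c),4,True)[:,0].tolist())
```

```text
[-5.  3. 85. -0. 93. 92.] 43.07430969216274
[567.8  -2.2 271.4] [179.7   1.7  -7.3]
(159, 364, 29, 25) [[184, 364], [187, 388], [159, 385], [174, 365]]
(109, 81, 329, 296) [[110, 110], [178, 81], [218, 81], [435, 109], [428, 207], [407, 311], [324, 371], [280, 376], [228, 371], [140, 314], [119, 213]]
```

View pics/w26.png

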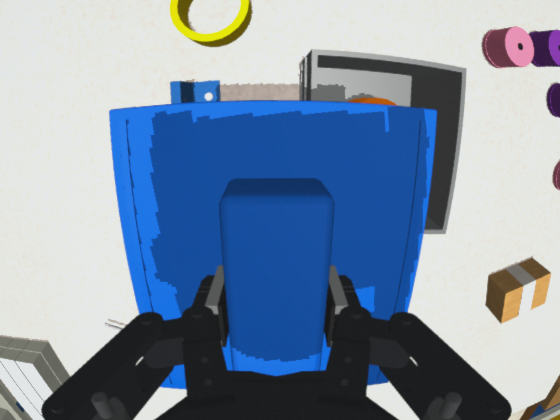

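The lid is right way up in the grip, front corners at (110,110) and (436,109), with the crate beyond at (385,140). Now I work out the lid's offset in the tool frame.

Run:
```python
from h import *
I=(np.zeros(3),Ro.identity())
for z in (4,10):
    L,R_=[wray(p,z,I) for p in((110,110),(436,109))]; print("tool z",z,L.round(1),R_.round(1),"mid",((L+R_)/2).round(1),"yaw in tool",np.degrees(np.arctan2(-(R_-L)[0],(R_-L)[1])).round(2))
# grip front end ~ cols 222-332 row 185 at tool z=4-34
print("grip end",wray((235,180),-30,I).round(1),wray((322,180),-30,I).round(1))
# crate from top now and crate yaw: rim corners brightness
t=cv2.imread("pics/t13.png");cv2.imwrite("pics/cr.png",t[145:235,245:325])
g=cv2.cvtColor(t,cv2.COLOR_BGR2HSV); m=cv2.inRange(g,(0,0,0),(180,60,140))[145:235,245:325]
m=cv2.morphologyEx(m,cv2.MORPH_CLOSE,np.ones((25,25)))
c=max(cv2.findContours(m,cv2.RETR_EXTERNAL,cv2.CHAIN_APPROX_NONE)[0],key=cv2.contourArea)
q=cv2.minAreaRect(c);b=cv2.boxPoints(q)+[245,145];print(q);print([ray("top",p,130)[:2].round(1).tolist() for p in b],cv2.approxPolyDP(c,3,True)[:,0].tolist())
```

```text
tool z 4 [ 86.9 -79.3   4. ] [87.  77.7  4. ] mid [87.  -0.8  4. ] yaw in tool -0.05
tool z 10 [ 87.  -82.6  10. ] [87.1 80.8 10. ] mid [87.1 -0.9 10. ] yaw in tool -0.05
grip end [ 58.4 -13.7 -30. ] [ 58.5  17.3 -30. ]
((33.0, 44.5), (89.0, 66.0), 90.0)
[[722.3, -4.7], [721.7, -198.8], [460.4, -197.3], [460.7, -6.8]] [[0, 0], [14, 3], [13, 37], [0, 38], [0, 89], [38, 89], [39, 76], [59, 74], [66, 17], [33, 13], [32, 0]]
```

Run:
```python
from h import *
P3=(np.array([604.3,-112.6,192.2]),Ro.from_euler("xyz",[-178.9,-.1,82],degrees=True))
P26=(np.array([567.8,-2.2,271.4]),Ro.from_euler("xyz",[179.7,1.7,-7.3],degrees=True))
l,q=wray((143,127),130,P3),wray((399,125),130,P3);d=(q-l)[:2];L=np.linalg.norm(d);ax=d/L;n=np.array([ax[1],-ax[0]])
n=n if n[1]<0 else -n
print("w3",l.round(1),q.round(1),"len",L.round(1),"yaw",np.degrees(np.arctan2(ax[1],ax[0])).round(2),"centre",((l+q)[:2]/2+75*n).round(1))
a,b,c=[wray(p,130,P26)[:2] for p in((311,50),(466,69),(446,234))]
print("w26",a.round(1),b.round(1),c.round(1),"ab",np.linalg.norm(a-b).round(1),"bc",np.linalg.norm(b-c).round(1),"yaw",np.degrees(np.arctan2(*(b-c)[::-1])).round(2),"centre",((a+c)/2).round(1))
# edge refinement on saved wrist w8 : rim outer edges (bench is bright, crate dark)
```

```text
w3 [526.8 -27.  130. ] [693.4 -49.4 130. ] len 168.1 yaw -7.66 centre [ 600.1 -112.5]
w26 [691.5 -49.4] [ 671.2 -198.1] [ 503.3 -176.2] ab 150.1 bc 169.3 yaw -7.42 centre [ 597.4 -112.8]
```

Run:
```python
from h import *
plan((601.3,-114.1,225),(180,0,-7.5),5)
```

```text
at [567.8  -0.7 271.5] [179.7   1.7  -7.2] t 55.6
[[0.0098, 0.0216, 0.0091], [0.001, 0.006, 0.001]]
[[0.0097, 0.0216, 0.0092], [0.001, 0.006, 0.001]]
[[0.0097, 0.0216, 0.0092], [0.001, 0.006, 0.001]]
[[0.0097, 0.0216, 0.0092], [0.001, 0.006, 0.001]]
[[0.0096, 0.0216, 0.0093], [0.001, 0.006, 0.001]]
```

play_rows(
  deltas=[
    [[0.0098, 0.0216, 0.004], [0.001, 0.006, 0.001], 0.6],
    [[0.0098, 0.0216, 0.006], [0.001, 0.006, 0.001], 0.6],
    [[0.0098, 0.0216, 0.008], [0.001, 0.006, 0.001], 0.6],
    [[0.0098, 0.0216, 0.008], [0.001, 0.006, 0.001], 0.6],
    [[0.0096, 0.0216, 0.008], [0.001, 0.006, 0], 0.6],
    [[0, 0, 0], [0, 0, 0], 0.6],
    [[0, 0, 0], [0, 0, 0], 0.6],
  ],
)

```text
time: 56.52
tool_pos: [602.9, -117.6, 231.0]
tcp_rot: [180.0, 0.3, -7.3]
ft_force: [-0.4, 0.6, -2.5]
finger_gap: 42.9
```

Run:
```python
from h import *
plan((601.3,-114.1,170),(180,0,-7.5),3); P=pose()
im=snap("wrist","w27.png"); s=snap("scene","s27.png"); t=snap("top","t27.png")
C=np.array([598.5,-112.7]);a=np.radians(-7.5);ex=np.array([np.cos(a),np.sin(a)]);ey=np.array([-ex[1],ex[0]])
print("pred far rim corners wrist",[wproj(np.r_[C+85*ex+k*75*ey,130],P).round(0).tolist() for k in(1,-1)])
```

```text
at [ 602.9 -117.6  231. ] [180.    0.3  -7.3] t 56.5
[[-0.0006, -0.0011, 0.0203], [0.0, 0.002, 0.001]]
[[-0.0006, -0.0011, 0.0203], [0.0, 0.002, 0.001]]
[[-0.0007, -0.0011, 0.0203], [0.0, 0.002, 0.001]]
pred far rim corners wrist [[171.0, 114.0], [369.0, 114.0]]
```

play_rows(
  deltas=[
    [[-0.001, -0.0035, 0.01], [0, 0.005, 0], 0.6],
    [[0, 0, 0.02], [0, 0, 0], 0.6],
    [[0, 0, 0.02], [0, 0, 0], 0.6],
    [[0, 0, 0.008], [0, 0, 0], 0.6],
    [[0, 0, 0], [0, 0, 0], 0.6],
    [[0, 0, 0], [0, 0, 0], 0.6],
  ],
)

```text
time: 57.42
tool_pos: [601.6, -110.8, 168.6]
tcp_rot: [-180.0, 0.0, -7.0]
ft_force: [0.8, -0.1, -3.8]
finger_gap: 43.2
```

Run:
```python
from h import *
plan((601.3,-114.1,155),(180,0,-7.5),1); P=pose(); print(r.sense()["ft_force"].round(1))
im=snap("wrist","w28.png")
hs=cv2.cvtColor(im,cv2.COLOR_BGR2HSV)
for col in (150,200,270,340,390):
    b=np.nonzero(cv2.inRange(hs,(100,110,40),(125,255,255))[:,col])[0]; y=b[b>40].min(); print(col,"lid edge",y,[im[k,col].tolist() for k in range(y-26,y,4)])
```

```text
at [ 601.6 -110.8  168.6] [-180.    0.   -7.] t 57.4
[[0.0001, 0.0033, 0.0136], [-0.0, 0.0, 0.008]]
[ 0.8 -0.1 -3.8]
150 lid edge 106 [[229, 233, 230], [226, 233, 230], [228, 233, 230], [226, 232, 230], [228, 233, 230], [233, 233, 230], [231, 230, 226]]
200 lid edge 102 [[226, 232, 230], [229, 233, 230], [229, 233, 230], [228, 233, 230], [228, 233, 230], [160, 169, 181], [165, 174, 186]]
270 lid edge 101 [[227, 233, 230], [230, 233, 230], [234, 233, 230], [227, 233, 230], [176, 185, 193], [165, 174, 186], [157, 159, 168]]
340 lid edge 102 [[228, 233, 230], [226, 232, 230], [232, 233, 230], [228, 233, 230], [225, 232, 230], [160, 168, 180], [158, 167, 178]]
390 lid edge 106 [[227, 233, 230], [229, 233, 230], [226, 232, 230], [225, 232, 230], [225, 232, 230], [229, 233, 230], [219, 215, 207]]
```

play_rows(
  deltas=[
    [[0, 0.003, 0.003], [0, 0, 0.008], 0.6],
    [[0, 0, 0.006], [0, 0, 0], 0.6],
    [[0, 0, 0], [0, 0, 0], 0.6],
    [[0, 0, 0], [0, 0, 0], 0.6],
  ],
)

```text
time: 57.98
tool_pos: [602.2, -114.5, 160.7]
tcp_rot: [180.0, -0.2, -7.6]
ft_force: [0.2, -0.1, -3.5]
finger_gap: 42.4
```

play_rows(
  deltas=[
    [[0, 0, 0.005], [0, 0, 0], 0.6],
    [[0, 0, 0.004], [0, 0, 0], 0.6],
    [[0, 0, 0], [0, 0, 0], 0.6],
  ],
)

```text
time: 58.35
tool_pos: [602.2, -114.5, 151.0]
tcp_rot: [180.0, -0.2, -7.5]
ft_force: [-0.6, 0.1, -3.3]
finger_gap: 43.0
```

play_rows(
  deltas=[
    [[0, 0, 0.003], [0, 0, 0], 0.6],
    [[0, 0, 0.003], [0, 0, 0], 0.6],
    [[0, 0, 0], [0, 0, 0], 0.6],
  ],
)

```text
time: 58.72
tool_pos: [602.2, -114.4, 144.6]
tcp_rot: [180.0, -0.2, -7.5]
ft_force: [-0.0, 0.0, -3.9]
finger_gap: 43.1
```

play_rows(
  deltas=[
    [[0, 0, 0.002], [0, 0, 0], 0.6],
    [[0, 0, 0.001], [0, 0, 0], 0.6],
    [[0, 0, 0], [0, 0, 0], 0.6],
  ],
)

```text
time: 59.1
tool_pos: [602.7, -114.5, 142.4]
tcp_rot: [180.0, -0.2, -7.5]
ft_force: [-0.5, 0.8, -3.3]
finger_gap: 42.8
```

Ribs are inside: the tool is 6 mm below the point where they would have met the rim, with no contact force. Going down until the lid sits.

play_rows(
  deltas=[
    [[0, 0, 0.002], [0, 0, 0], 0.6],
    [[0, 0, 0.002], [0, 0, 0], 0.6],
    [[0, 0, 0], [0, 0, 0], 0.6],
  ],
)

```text
time: 59.48
tool_pos: [603.8, -114.8, 142.3]
tcp_rot: [179.9, -0.4, -7.5]
ft_force: [-0.4, -0.1, -4.3]
finger_gap: 42.9
```

play_rows(
  deltas=[
    [[0, 0, 0.0015], [0, 0, 0], 0.6],
    [[0, 0, 0], [0, 0, 0], 0.6],
    [[0, 0, 0], [0, 0, 0], 0.6],
  ],
)

```text
time: 59.85
tool_pos: [604.2, -114.9, 142.0]
tcp_rot: [179.9, -0.5, -7.5]
ft_force: [-2.0, 0.6, 1.7]
finger_gap: 42.9
```

play_rows(
  deltas=[
    [[0, 0, 0], [0, 0, 0], 0.4],
    [[0, 0, 0], [0, 0, 0], 0.2],
    [[0, 0, 0], [0, 0, 0], 0],
    [[0, 0, 0], [0, 0, 0], 0],
    [[0, 0, -0.02], [0, 0, 0], 0],
    [[0, 0, -0.04], [0, 0, 0], 0],
    [[0, 0, -0.05], [0, 0, 0], 0],
    [[0, 0, -0.05], [0, 0, 0], 0],
  ],
)

```text
time: 60.85
tool_pos: [600.8, -113.9, 304.8]
tcp_rot: [180.0, -0.1, -7.5]
ft_force: [0.1, 0.0, 0.3]
finger_gap: 85.4
```

play_rows(
  deltas=[
    [[-0.05, 0.02, -0.02], [0, 0, 0], 0],
    [[-0.06, 0.02, -0.02], [0, 0, 0], 0],
    [[-0.06, 0.02, 0], [0, 0, 0], 0],
    [[0, 0, 0], [0, 0, 0], 0],
    [[0, 0, 0], [0, 0, 0], 0],
  ],
)

```text
time: 61.48
tool_pos: [426.9, -151.6, 357.6]
tcp_rot: [179.6, -1.2, -7.5]
ft_force: [0.5, -0.4, -0.2]
finger_gap: 85.1
```

Run:
```python
from h import *
P=pose();print(P[0].round(1)); im=snap("wrist","w30.png"); s=snap("scene","s30.png"); t=snap("top","t30.png")
C=np.array([598.5,-112.7]);a=np.radians(-7.5);ex=np.array([np.cos(a),np.sin(a)]);ey=np.array([-ex[1],ex[0]])
for n,i in(("top",t),("scene",s)):
    cs,_=blobs(i,(100,110,40),(125,255,255),400)
    for c in cs:
        x,y,w,h=cv2.boundingRect(c)
        if 200<x<400 and y>120: print(n,(x,y,w,h),cv2.approxPolyDP(cv2.convexHull(c),2.5,True)[:,0].tolist())
    print(n,"pred",[proj(n,np.r_[C+i_*90*ex+j*80*ey,136]).round().tolist() for i_,j in((1,1),(1,-1),(-1,-1),(-1,1))])
b=cv2.resize(s[150:270,210:400],(480,303),interpolation=cv2.INTER_CUBIC); a_=cv2.resize(t[140:300,200:330],(246,303),interpolation=cv2.INTER_CUBIC)
cv2.imwrite("pics/c30.png",np.vstack([np.hstack([b,a_]),cv2.resize(im[60:360],(726,297))[:, :726] if 0 else cv2.resize(im,(726,290))]))
```

```text
[ 426.9 -151.6  357.6]
top (205, 161, 27, 85) [[216, 161], [231, 166], [222, 245], [205, 243]]
top (252, 152, 62, 66) [[261, 152], [313, 159], [306, 217], [252, 211]]
top pred [[259.0, 153.0], [313.0, 159.0], [305.0, 221.0], [250.0, 213.0]]
scene (262, 178, 98, 59) [[262, 209], [293, 178], [359, 205], [352, 224], [313, 236]]
scene pred [[345.0, 207.0], [312.0, 234.0], [260.0, 208.0], [295.0, 184.0]]
```

View pics/c30.png

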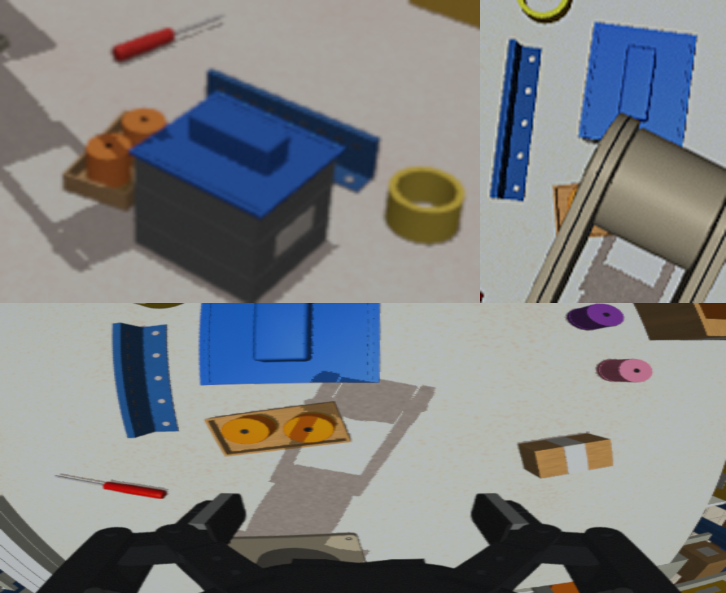

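The composite shows the lid flat on the crate with its grip up, both drums upright in the tray, and the tape, screwdriver and carton in their places. One more numeric check of the lid before I hand in.

Run:
```python
from h import *
P=pose(); im=cv2.imread("pics/w30.png")
cs,_=blobs(im,(100,110,40),(125,255,255),2000)
for c in cs:
    h=cv2.approxPolyDP(cv2.convexHull(c),4,True)[:,0]
    if cv2.boundingRect(c)[0]>130: 
        h=[p for p in h.tolist() if p[1]>60]; print(h,[wray(p,136,P)[:2].round(1).tolist() for p in h])
C=np.array([598.5,-112.7]);a=np.radians(-7.5);ex=np.array([np.cos(a),np.sin(a)]);ey=np.array([-ex[1],ex[0]])
print("expect",[(C-90*ex+k*80*ey).round(1).tolist() for k in(1,-1)])
for X in[(423.6,-27.9,60),(417.4,-98.7,60)]:
    d=dot(im,wproj(X,P),8); print(X,wray(d[0],60,P)[:2].round(1))
t=cv2.imread("pics/t30.png");t0=cv2.imread("pics/top0.png")
for nm,lo,hi in(("tape",(22,120,80),(35,255,255)),("screwdriver",(0,150,80),(4,255,255))):
    print(nm,[[tuple(np.round(cv2.minAreaRect(c)[0],1)) for c in blobs(i,lo,hi,40)[0] if 150<cv2.boundingRect(c)[0]<260 and 100<cv2.boundingRect(c)[1]<310] for i in(t0,t)])
```

```text
[[292, 114], [155, 118]] [[502.7, -181.3], [523.6, -25.5]]
expect [[519.7, -21.6], [498.8, -180.3]]
(423.6, -27.9, 60) [423.2 -27.6]
(417.4, -98.7, 60) [417. -98.]
tape [[(np.float64(233.0), np.float64(135.5))], [(np.float64(233.0), np.float64(135.5))]]
screwdriver [[(np.float64(184.7), np.float64(292.5))], [(np.float64(184.7), np.float64(292.6))]]
```

```bash
python3 -c "
from bench import r
print(r.hand_in())"
```

```text
the job is handed in; nothing more can be done
None
```

The job is finished and was handed in at about 61 s of the 210 s allowed; no verdict came back.

**What I did**
- **Tapered cups:** I nested all three over the one in the crate.
- **Drums:** I stood both orange drums in the tray and left the pink and purple look-alikes alone.
- **Lid:** I tipped it up at the fence, pinched it and leaned it there. I then took it by its grip, turned it right way up in the air and lowered it onto the crate. It was never set down on the bench between those two steps.

**Last checks**
- **Stack:** The top cup sat about 1 mm from the stack axis when last seen, before the lid went on.
- **Drums:** Both are inside the tray limits and look upright. The second one sits about 12 mm from where I released it, against the first, either from the release or a knock.
- **Lid seating:** It reached its expected seated height to within about 3 mm, with no sign of the ribs catching on the rim. It looks level and square, with its near edge about 4 mm further from the robot than I estimated. That is inside the 10 mm limit, but close to the ribs' 5 mm clearance.
- **Near-edge length:** It measured 157 mm instead of 160 mm, which I put down to pixel error.
- **Bystanders:** The tape and screwdriver have not moved. The carton I checked only by eye, and it looks untouched.

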